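# Close up the toolbox

## Robot

A 7-joint arm with a two-finger parallel gripper is mounted at the origin on the work surface. World frame = base frame: x ahead of the robot, y to its left, z up, the work surface at z = 0. Lengths are in m, angles in rad, forces in N, time in s.
With the tool pointing down it reaches from about 0.4 to 0.85 m from the base axis. Payload 10.4 kg.
Tool frame: the origin (TCP) lies at the very end of the fingers, on their centre line; the grasp point (between the pads) lies 19 mm behind it (manip.grip_depth is the distance from the TCP to the grasp point, in m); z points along the fingers, y is the direction in which the jaws open and shut (so a half turn about z gives the same grasp; the last joint's range is limited). The gripper opens to 85 mm and grips with 20 to 120 N. Pads are 22 mm wide; open, the fingers measure 114 mm over their backs; the gripper's body (76 mm by 85 mm) begins 54 mm behind the grasp point. The pads swing forward as they close: fully open they stand 13 mm farther back than shut.
Start: joints at [1.213, 0.332, -0.065, 1.46, 0.022, 1.35, -0.088], TCP at [0.205, -0.59, 0.231] pointing down, gripper open.
Joint ranges: [-2.6, 2.6], [-0.5, 2.12], [-1.47, 1.34], [0.16, 2.42], [-1.27, 4.41], [0.06, 2.06], [-2.6, 2.6]. Speed limits (rad/s): [2.22, 2.22, 2.79, 2.79, 3.14, 3.14, 3.14].

## Interface

Orientations are given as a unit quaternion [x, y, z, w].
In Python, from workcell import manip gives the robot as it stands.
- The arm moves only by the tool step_arm, never from a script. Its argument "motion" is a list of rows, each a list of 6 numbers: the shift along the tool's x, y, z in mm, then the turn, a rotation vector about the tool's x, y, z in degrees. A call has 1 to 20 rows; each row shifts and turns the pose as measured when the row begins, along the tool's axes as they then stand; what a row does not reach is not made up. A row lasts 1/8 s, in which the tool goes at most 62.5 mm and 10.7 degrees, less where a joint would pass 70% of its speed; a pose out of reach is approached as far as the arm can. A call with a gripper value outside its range is refused whole. "jaw" is the finger opening in mm, from 0 to 85.4, set as the call begins (left out, the last holds). The fingers move at their own pace and stop on an object; "force" is the grip in N (left out, the last holds). Time passes only in rows, so rows that do not move let the fingers close. It gives the time, the measured TCP pose, the force and the opening at its end, in the units of the state.
- manip.get_obs(): the state, without advancing time (a new reading comes with each control period).
- manip.camera(name): name is "side" or "top" or "wrist"; returns the picture (400x640x3 uint8, blue, green, red); there is no depth.
- manip.camera_info(name): a dict with "camera_matrix" (3x3 intrinsics, pixels), "R" (3x3) and "t" (3): a world point X has camera coordinates R X + t. Camera axes: x right, y down, z forward; pixel columns grow to the right and rows downward; lengths in m; the calibration is good to about 2 mm. The wrist camera is an equidistant fisheye: a pixel r from the principal point sees the ray r / f radians off the axis. A picture is of the moment at which its call begins: read the wrist's pose just before it. camera_info takes no time and is no camera call; for the wrist camera it gives the pose at the moment of the call.
- manip.hand_in(): hands the job in, once; it reports no verdict.
The state is a dict: "clock": time; "joint_pos": joint angles; "joint_velocities": joint speeds; "tau": joint torques, N m; "position": TCP position; "ee_rot": TCP orientation; "ft_force": force on the tool from outside, world axes, zero at the start; "torque": the same for the moment, N m; "grip_width": opening from 0.0 (shut) to 1.0 (fully open).
Only numpy, scipy, OpenCV 4.12 (cv2) and the standard library are available. Lean on these libraries where they do the work, as an engineer would, in place of code of your own. Each camera call takes 0.05 s, during which the arm holds its last target.

## Task

Pack up the toolbox: pick up the lift-out tray, keep it level, and set it down gently on the ledges inside the box. Then lower the lid without slamming it until it is fully shut, and last fold the front latch down flat against the box. Leave the other things on the table where they are.

Things in the scene. Friction and masses are not known exactly. Their poses are not given: they have to be found in the camera images.
- toolbox: Open grey sheet-steel toolbox, fixed. Outside 146 (its x) by 252 (its y) by 105 mm high, walls 4 mm: the opening is 138 by 244 mm. Origin: centre of its underside. Its front (latch side) is -x, the lid's hinge runs along +x; the front points roughly to the robot's right. The tools in its bottom lie below the ledges.
- tray_seat (a point): Point on the box's centre line, 50 mm above its underside: where the tray's origin comes to lie. It is level with the tops of two steel ledges, 22 mm wide, one along each short end inside the box, which carry the tray.
- tray: Loose open steel tray, 126 (its x) by 232 (its y) by 45 mm high, mass 0.3 to 0.65 kg; a screwdriver and a spanner are fixed in it, below 27 mm. Origin: centre of its underside. Goes into the box either way round with 6 mm of play on every side; seated, its rim is 10 mm below the box's rim.
- tray_handle (a point): Middle of the tray's wooden carrying bar, on the tray's centre, 66 mm above its underside. The bar is 12 mm wide (tray x), 18 mm high and runs the full length of the tray (tray y), open beneath; the centre of mass is close below it. Below the bar's underside (57 mm) the tray is open on both sides.
- lid (a joint): Angle of the lid, rad: 0 shut, grows as it opens, 1.57 upright, stop at 1.95. Starts open, leaning back. Stiff hinge: the lid stays where it is left; 1 to 5 N at its free edge moves it. Grey steel cover, 150 by 256 mm, 35 mm deep, rims all round; shut, its outside is 140 mm above the table.
- lid_hinge (a point): Middle of the lid's hinge line, 105 mm above the table and 73 mm from the box's centre along the box's +x; the line runs along the box's y. Shut, the lid spans from 148 mm before the hinge line (front) to 2 mm behind it.
- lid_front (a point): Middle of the lid's front upper edge, on its outside, 148 mm from the hinge line along the lid and 35 mm above its lower edge; moves with the lid. The lid's outside is smooth except for a steel carrying handle that lies flat within 65 mm of the hinge line and 62 mm of the middle, up to 13 mm proud.
- latch (a joint): Angle of the steel latch plate hinged on the lid's front, relative to the lid, rad: 0 hanging flat along the front, over the keeper of the box when the lid is shut; 1.57 sticking straight out; stop at 2.6. Starts swung out. Stiff: it stays where it is left, about 1 to 2 N at its lip moves it.
- latch_pivot (a point): Middle of the latch's hinge line on the lid's front, parallel to the lid's hinge; with the lid shut it is 127 mm above the table and 79 mm before the box's centre (box -x).
- latch_tip (a point): Middle of the latch plate's turned-out lip, 55 mm from the pivot. The plate is 58 mm wide (44 mm at the lip), 3 mm thick. Moves with the latch.
- jar: Glass jar with steel cap, 64 mm across, 85 mm high, standing beyond the far end of the box (bystander). Origin: centre of its underside, as for all bystanders.
- tape_measure: Black tape measure 72 by 40 by 66 mm, before the near end of the box (bystander).
- hammer: Hammer lying to the right of the tray (bystander).
- spray_can: White spray can, 60 mm across, 170 mm high, to the far right of the tray (bystander).
- tape_roll: Roll of brown tape, 104 mm across, 48 mm high, at the back of the table (bystander).
- mug: White mug, 80 mm across, 92 mm high, at the back of the table (bystander).
- parts_bin: Grey plastic bin of sockets, 110 by 200 by 55 mm, no handle, between the robot and the tray (bystander).

How it is judged:
On the way, in this order (a step that is already met when the one before it is completed fails the run):
1. the tray sits level on the ledges in the open box, let go (distance between tray and tray_seat below 0.011 m and z of tray in the frame of toolbox below 0.055 m and angle between the z axis of tray and the z axis of toolbox, either way round below 0.05 rad and angle between the y axis of tray and the y axis of toolbox, either way round below 0.12 rad and value of joint lid above 0.8 rad and contact force between the fingers and tray below 0.1 N), for 0.2 s.
2. the lid is fully shut over the seated tray (distance between tray and tray_seat below 0.011 m and z of tray in the frame of toolbox below 0.055 m and angle between the z axis of tray and the z axis of toolbox, either way round below 0.05 rad and angle between the y axis of tray and the y axis of toolbox, either way round below 0.12 rad and value of joint lid below 0.04 rad), for 0.2 s.
3. the latch is folded down flat on the shut lid (value of joint lid below 0.04 rad and value of joint latch below 0.15 rad), for 0.2 s.
At the end, for the whole second after the job is handed in: The tray rests on the ledges inside the box, either way round (its origin within 11 mm of tray_seat and no more than 5 mm too high, level within 0.05 rad, along the box within 0.12 rad) and is at rest; the lid is shut (under 0.04 rad) and the latch is down (under 0.15 rad) (all of step 3 and distance between tray and tray_seat below 0.011 m and z of tray in the frame of toolbox below 0.055 m and angle between the z axis of tray and the z axis of toolbox, either way round below 0.05 rad and angle between the y axis of tray and the y axis of toolbox, either way round below 0.12 rad and linear speed of tray below 0.02 m/s); the robot touches nothing.
It fails at once if the tray was tipped more than about 20 degrees (angle between tray's own z axis and vertical above 0.35 rad).
It fails at once if the tray was dropped into the box or on to it (faster than 0.45 m/s close above its seat) (horizontal distance between tray and toolbox below 0.08 m and height (world z) of tray below 0.13 m and linear speed of tray above 0.45 m/s).
It fails at once if the lid was slammed (faster than 2.5 rad/s close to shut) (value of joint lid below 0.3 rad and velocity of joint lid below -2.5 rad/s).
It fails at once if another thing on the table was pushed away (over 40 mm) (distance of any of jar, tape_measure, hammer, spray_can, tape_roll, mug, parts_bin from where it was at the start of the episode above 0.04 m).
It also fails if it takes over 72 s, if anything falls off the work surface, if the arm or the gripper's body presses on something with over 40 N, if the wrist force passes 120 N, or if a joint passes its speed limit or range.

## Working session

There is one attempt and no reset: what is moved stays moved. The work goes in short steps, Python scripts to look and compute and a tool call to move; the robot and the scene stay as the last step left them, time stands still between calls to the robot, and variables do not carry over. Pictures are saved under pics/ and viewed, and the job is handed in when it is done.

Besides the shell and the picture viewer there is one more tool, called as name(argument=value, ...) on one line, values as JSON. step_arm: Moves the arm, as the interface text tells. Its arguments: {"type":"object","properties":{"motion":{"type":"array"},"jaw":{"type":"number"},"force":{"type":"number"}},"required":["motion"]}

```bash
ls; mkdir -p pics; python3 - <<'E'
from workcell import manip
import cv2,json
print(manip.get_obs())
for n in ["side","top","wrist"]:
    i=manip.camera_info(n); print(n,i)
    cv2.imwrite(f"pics/{n}0.png",manip.camera(n))
E
```

```text
pics
{'clock': 0.0, 'joint_pos': array([ 1.21342999,  0.33288791, -0.06474623,  1.46093577,  0.02159689,
        1.34991675, -0.08849854]), 'joint_velocities': array([ 3.09056750e-05, -1.42183394e-04,  3.98721822e-04, -2.60319557e-04,
       -2.78541416e-04, -3.17366687e-03,  1.97999272e-03]), 'tau': array([-8.65720176e-04, -6.25460887e+01,  4.89424670e-02, -3.91608167e+01,
        1.62410043e-02,  1.00133035e-02, -2.24213284e-05]), 'position': array([ 0.20523933, -0.58993735,  0.23050869]), 'ee_rot': array([ 9.86018409e-01,  1.66634840e-01, -1.45335120e-04, -7.11369846e-04]), 'ft_force': array([ 0.83262984, -0.10429292, -0.00965778]), 'torque': array([ 0.00189787, -0.02243673,  0.03183335]), 'grip_width': 0.9976041490896849}
side {'camera_matrix': array([[472.43831319,   0.        , 318.75489303],
       [  0.        , 472.43831319, 196.40850626],
       [  0.        ,   0.        ,   1.        ]]), 'R': array([[-0.83425284, -0.55119751,  0.01426572],
       [-0.36659563,  0.53515543, -0.76106262],
       [ 0.41186144, -0.6401484 , -0.64852153]]), 't': array([0.3512532 , 0.34934507, 1.16917161])}
top {'camera_matrix': array([[409.40225088,   0.        , 317.6020054 ],
       [  0.        , 409.40225088, 195.38593116],
       [  0.        ,   0.        ,   1.        ]]), 'R': array([[-0.00803832, -0.99986197, -0.01454036],
       [-0.99105201,  0.0099032 , -0.13310834],
       [ 0.13323396,  0.01334028, -0.99099483]]), 't': array([-0.12343686,  0.54860916,  1.2658854 ])}
wrist {'camera_matrix': array([[309.70691629,   0.        , 317.72837366],
       [  0.        , 309.70691629, 194.19506906],
       [  0.        ,   0.        ,   1.        ]]), 'R': array([[ 3.28426530e-01, -9.44529129e-01, -8.59084460e-04],
       [-9.11731862e-01, -3.17259780e-01,  2.60942990e-01],
       [-2.46740808e-01, -8.49173461e-02, -9.65353831e-01]]), 't': array([-0.6238326 , -0.03426599,  0.37801362])}
```

View pics/side0.png

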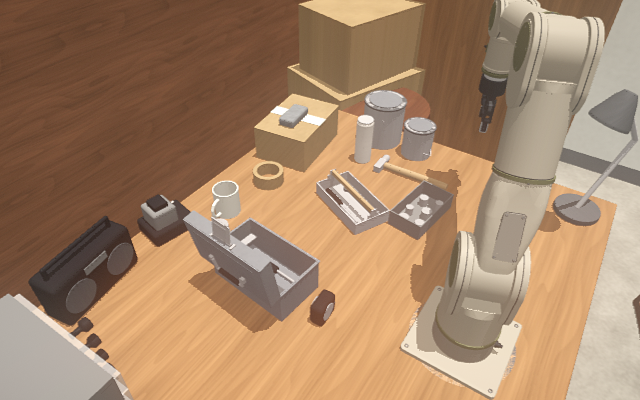

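View pics/top0.png

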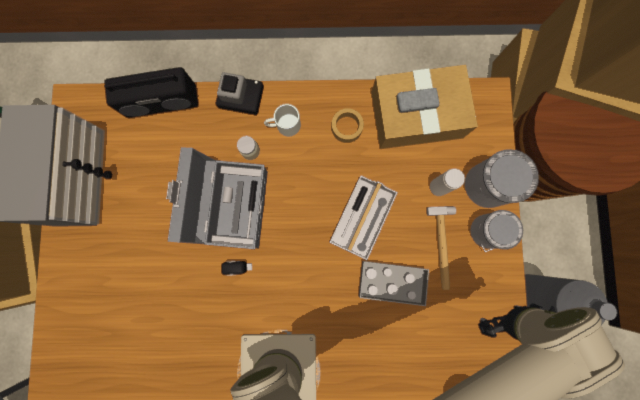

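View pics/wrist0.png

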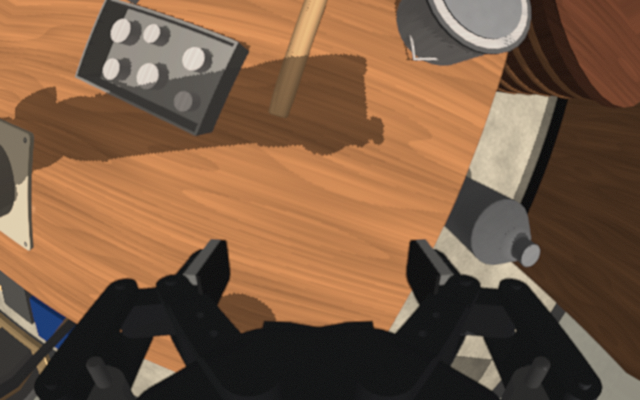

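The side and top views show the box at left (top image, about px 175–265, 150–250) with the lid leaning back to the left. The tray is at about (363,217), tilted in yaw, with the parts bin just below it. I'll zoom in to measure.

```bash
python3 - <<'E'
import cv2
a=cv2.imread('pics/top0.png')
cv2.imwrite('pics/top0b.png',cv2.resize(a[140:260,160:280],None,fx=5,fy=5,interpolation=cv2.INTER_CUBIC))
cv2.imwrite('pics/top0t.png',cv2.resize(a[165:270,320:420],None,fx=5.7,fy=5.7,interpolation=cv2.INTER_CUBIC))
a=cv2.imread('pics/side0.png')
cv2.imwrite('pics/side0z.png',cv2.resize(a[150:330,180:460],None,fx=2.8,fy=2.8,interpolation=cv2.INTER_CUBIC))
E
```

```text
(no output)
```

View pics/top0b.png

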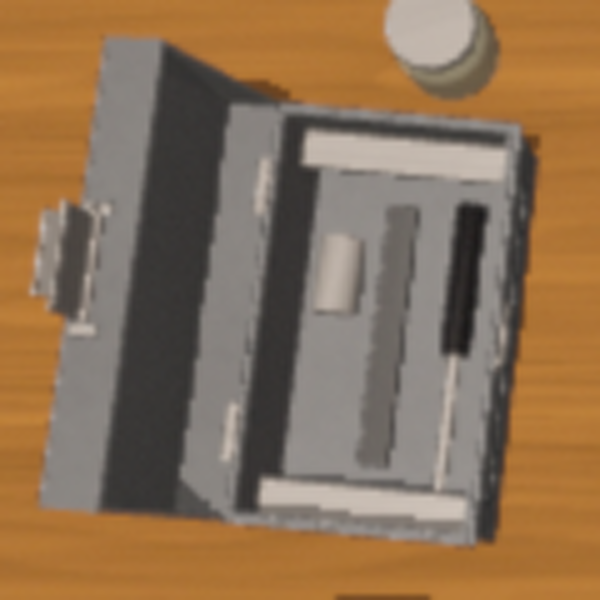

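View pics/top0t.png

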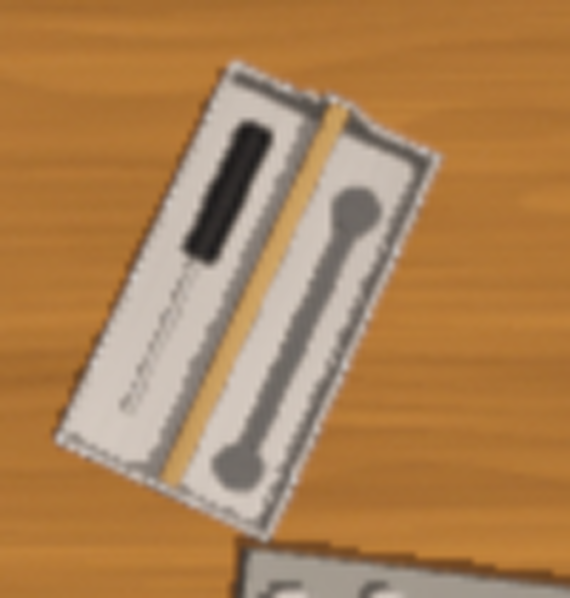

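View pics/side0z.png

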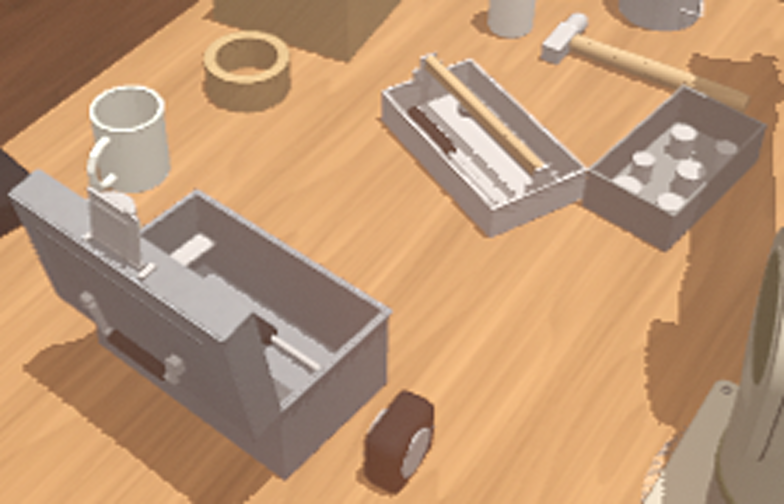

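```bash
cat > h.py <<'E'
import numpy as np, cv2
from workcell import manip
def ray(name,uv,info=None):
    i=info or manip.camera_info(name); K=i['camera_matrix'];uv=np.atleast_2d(uv).astype(float)
    p=(uv-[K[0,2],K[1,2]])/K[0,0]
    if name=='wrist':
        r=np.linalg.norm(p,axis=1,keepdims=True); d=np.hstack([np.sin(r)*p/np.maximum(r,1e-9),np.cos(r)])
    else: d=np.hstack([p,np.ones((len(p),1))])
    d=d/np.linalg.norm(d,axis=1,keepdims=True)
    R=np.array(i['R']);return -R.T@np.array(i['t']), d@R
def plane(name,uv,z,info=None):
    c,d=ray(name,uv,info); return c+d*((z-c[2])/d[:,2])[:,None]
def proj(name,X,info=None):
    i=info or manip.camera_info(name);K=i['camera_matrix'];c=np.atleast_2d(X)@np.array(i['R']).T+np.array(i['t'])
    if name=='wrist':
        r=np.linalg.norm(c[:,:2],axis=1,keepdims=True);th=np.arctan2(r,c[:,2:]);return c[:,:2]/r*th*K[0,0]+[K[0,2],K[1,2]]
    return c[:,:2]/c[:,2:]*K[0,0]+[K[0,2],K[1,2]]
E
python3 - <<'E'
from h import *
s=lambda l,f,o:(np.array(l)+.5)/f-.5+np.array(o)
t=plane('top',s([(233,62),(440,158),(265,540),(57,440)],5.7,(320,165)),.045)
print(t,t.mean(0),[np.linalg.norm(t[i]-t[i-1]) for i in range(4)])
for a,b in((3,0),(2,1)):
    v=t[b]-t[a];print('long axis yaw',np.degrees(np.arctan2(v[1],v[0])))
b=plane('top',s([(283,103),(522,122),(475,545),(230,522)],5,(160,140)),.105)
print(b,b.mean(0),[np.linalg.norm(b[i]-b[i-1]) for i in range(4)])
for a,c in((3,0),(2,1)):
    v=b[c]-b[a];print('long axis yaw',np.degrees(np.arctan2(v[1],v[0])))
bar=plane('top',s([(336,105),(175,480)],5.7,(320,165)),.075);print(bar,bar.mean(0))
# side check
q=plane('side',s([(197,192),(390,313)],2.8,(180,150)),.105);print('side box front rim',q)
q=plane('side',s([(383,93),(470,60),(585,170),(492,212)],2.8,(180,150)),.045);print('side tray',q,q.mean(0))
print('tabletop', plane('top',[(233,268),(247,147)],.066))
E
```

```text
[[ 0.60864133 -0.26500471  0.045     ]
 [ 0.55352949 -0.37807896  0.045     ]
 [ 0.34562203 -0.27653521  0.045     ]
 [ 0.40037512 -0.16458432  0.045     ]] [ 0.47704199 -0.2710508   0.045     ] [np.float64(0.2312121809225934), np.float64(0.12578990744967386), np.float64(0.231379868613175), np.float64(0.12462304720125242)]
long axis yaw -25.742120778073158
long axis yaw -26.031271161096633
[[0.64972444 0.17963869 0.105     ]
 [0.63625675 0.03319899 0.105     ]
 [0.38090955 0.05870456 0.105     ]
 [0.39565764 0.20490084 0.105     ]] [0.5156371  0.11911077 0.105     ] [np.float64(0.25531963199690694), np.float64(0.14705768981410877), np.float64(0.25661786038536577), np.float64(0.1469382829681986)]
long axis yaw -5.678320391564487
long axis yaw -5.70411640013408
[[ 0.57888979 -0.3174186   0.075     ]
 [ 0.37813181 -0.22651589  0.075     ]] [ 0.4785108  -0.27196724  0.075     ]
side box front rim [[0.62770246 0.04167482 0.105     ]
 [0.37762699 0.06744752 0.105     ]]
side tray [[ 0.60219575 -0.25935106  0.045     ]
 [ 0.55056351 -0.37226819  0.045     ]
 [ 0.34389063 -0.27267788  0.045     ]
 [ 0.3952061  -0.15718479  0.045     ]] [ 0.472964   -0.26537048  0.045     ]
tabletop [[0.32313745 0.13035642 0.066     ]
 [0.70006376 0.09331308 0.066     ]]
```

Top view puts the tray at (0.477,-0.271) with long axis at yaw -25.9°, and the box at (0.516,0.119) with yaw -5.7°. The side view agrees to about 8 mm. I'll move above the tray and refine with the wrist camera.

step_arm(motion=[[0,0,0,0,0,9],[0,0,0,0,0,9],[0,0,0,0,0,9],[0,0,0,0,0,9],[0,0,0,0,0,9],[15,-58,-3,0,0,0],[15,-58,-3,0,0,0],[15,-58,-3,0,0,0],[15,-58,-3,0,0,0],[15,-58,-3,0,0,0],[15,-58,-3,0,0,0],[15,-58,-3,0,0,0],[0,0,0,0,0,0],[0,0,0,0,0,0]], jaw=50)

```text
clock: 1.9
position: [0.4914, -0.2668, 0.2483]
ee_rot: [0.971, -0.237, -0.003, -0.003]
ft_force: [-0.7, 0.1, -0.7]
grip_width: 0.583
```

```bash
python3 - <<'E'
from h import *
from scipy.spatial.transform import Rotation as R
o=manip.get_obs();print(o['clock'],o['position'],R.from_quat(o['ee_rot']).as_matrix().round(4),o['joint_pos'].round(2))
im=manip.camera('wrist');cv2.imwrite('pics/w1.png',im)
np.savez('w1.npz',**{k:np.array(v) for k,v in manip.camera_info('wrist').items()})
cv2.imwrite('pics/top1.png',manip.camera('top'))
E
```

```text
1.9 [ 0.49138966 -0.26676854  0.24827579] [[ 0.8873 -0.4611 -0.0048]
 [-0.4611 -0.8873  0.0063]
 [-0.0072 -0.0034 -1.    ]] [ 0.63  0.2  -0.24  1.6   0.04  1.36 -1.67]
```

View pics/w1.png

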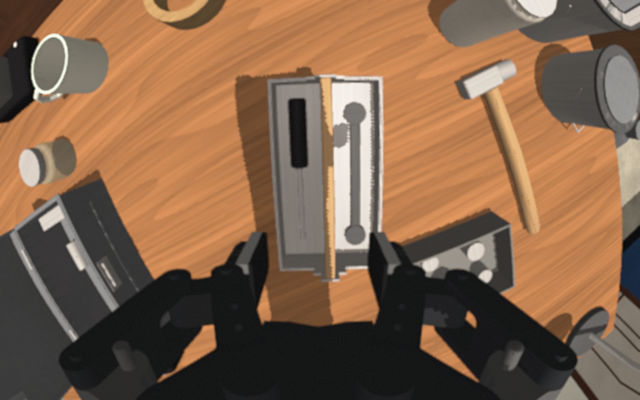

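The wrist view shows the tray upright in frame, its bar running from about (326,80) to (332,278). Zooming to get points.

```bash
python3 - <<'E'
import cv2
a=cv2.imread('pics/w1.png')
cv2.imwrite('pics/w1z.png',cv2.resize(a[65:290,240:410],None,fx=2.6,fy=2.6,interpolation=cv2.INTER_CUBIC))
E
```

```text
(no output)
```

View pics/w1z.png

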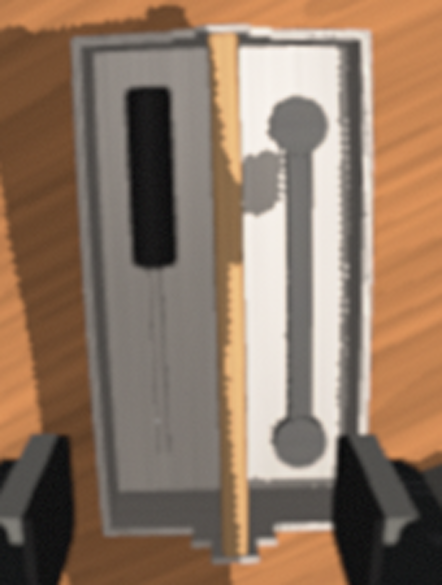

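```bash
python3 - <<'E'
from h import *
i=dict(np.load('w1.npz'))
s=lambda l,f,o:(np.array(l)+.5)/f-.5+np.array(o)
S=lambda l:s(l,2.6,(240,65))
b=plane('wrist',S([(224,34),(235,556)]),.075,i);v=b[0]-b[1];print(b,b.mean(0),np.linalg.norm(v),np.degrees(np.arctan2(v[1],v[0])))
r=plane('wrist',S([(72,36),(371,31),(106,533)]),.045,i);print(r,np.linalg.norm(r[0]-r[1]),np.linalg.norm(r[0]-r[2]))
print('centre',(r[1]+r[2])/2)
v=r[0]-r[2];print(np.degrees(np.arctan2(v[1],v[0])))
E
```

```text
[[ 0.5764675  -0.31872338  0.075     ]
 [ 0.37484622 -0.22120562  0.075     ]] [ 0.47565686 -0.2699645   0.075     ] 0.22396618017017275 -25.811568501012395
[[ 0.60897537 -0.26357281  0.045     ]
 [ 0.55277851 -0.37803232  0.045     ]
 [ 0.39866278 -0.16345684  0.045     ]] 0.1275110412123575 0.23292615357614357
centre [ 0.47572064 -0.27074458  0.045     ]
-25.456043235044426
```

```bash
cat >> h.py <<'E'
from scipy.spatial.transform import Rotation as Ro
def go(p,yaw):
    o=manip.get_obs();R=Ro.from_quat(o['ee_rot']).as_matrix();y=np.radians(yaw)
    T=np.array([[np.cos(y),np.sin(y),0],[np.sin(y),-np.cos(y),0],[0,0,-1]])
    print('clk',round(o['clock'],2),'shift now-axes mm',(R.T@(np.array(p)-o['position'])*1e3).round(1),'target-axes mm',(T.T@(np.array(p)-o['position'])*1e3).round(1),'turn deg',np.degrees(Ro.from_matrix(R.T@T).as_rotvec()).round(2),'pos',o['position'].round(4),'F',o['ft_force'].round(1),'grip',round(o['grip_width'],3))
E
python3 -c "
from h import *
go([.476,-.2703,.047],-25.8)"
```

```text
clk 2.0 shift now-axes mm [-10.6  10.9 201.4] target-axes mm [-12.3   9.8 201.4] turn deg [-0.23  0.4  -1.7 ] pos [ 0.4913 -0.2669  0.2484] F [-0.  -0.7 -0.2] grip 0.587
```

step_arm(motion=[[0,0,0,-0.2,0.4,-1.7],[-12,10,30,0,0,0],[0,0,30,0,0,0],[0,0,30,0,0,0],[0,0,20,0,0,0],[0,0,0,0,0,0]])

```text
clock: 2.75
position: [0.4722, -0.2768, 0.1361]
ee_rot: [0.975, -0.224, 0.001, 0.001]
ft_force: [-0.0, -0.2, 0.6]
grip_width: 0.588
```

```bash
python3 -c "
from h import *
go([.476,-.2703,.047],-25.8)
cv2.imwrite('pics/w2.png',manip.camera('wrist'))"
```

```text
clk 2.75 shift now-axes mm [ 0.3 -7.7 89. ] target-axes mm [ 0.6 -7.5 89.1] turn deg [ 0.13 -0.19 -0.11] pos [ 0.4722 -0.2768  0.1361] F [-0.  -0.2  0.6] grip 0.588
```

View pics/w2.png

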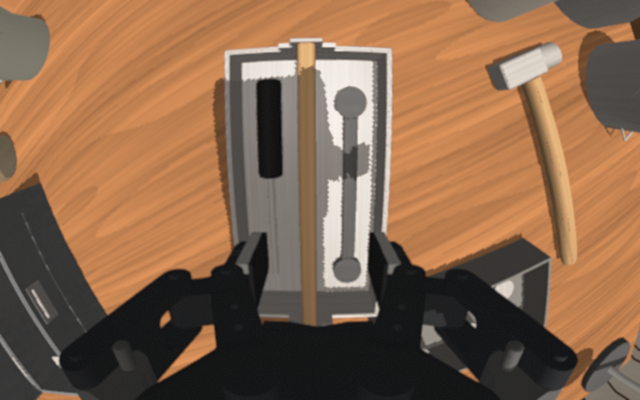

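The bar (col ~308) is about 8 mm left of the jaw centre (~318), which matches the computed -7.5 mm. Correcting and descending.

step_arm(motion=[[0,-7.6,20,0,0,0],[0,0,25,0,0,0],[0,0,25,0,0,0],[0,0,12,0,0,0],[0,0,4,0,0,0],[0,0,0,0,0,0]])

```text
clock: 3.55
position: [0.4803, -0.2748, 0.0569]
ee_rot: [0.974, -0.225, 0.008, 0.004]
ft_force: [0.3, -0.0, 1.0]
grip_width: 0.587
```

```bash
python3 -c "
from h import *
go([.476,-.2703,.047],-25.8)
cv2.imwrite('pics/w3.png',manip.camera('wrist'))"
```

```text
clk 3.55 shift now-axes mm [-6.1 -2.2  9.8] target-axes mm [-5.9 -2.2  9.9] turn deg [ 0.22 -0.98 -0.19] pos [ 0.4803 -0.2748  0.0569] F [ 0.3 -0.   1. ] grip 0.587
```

View pics/w3.png

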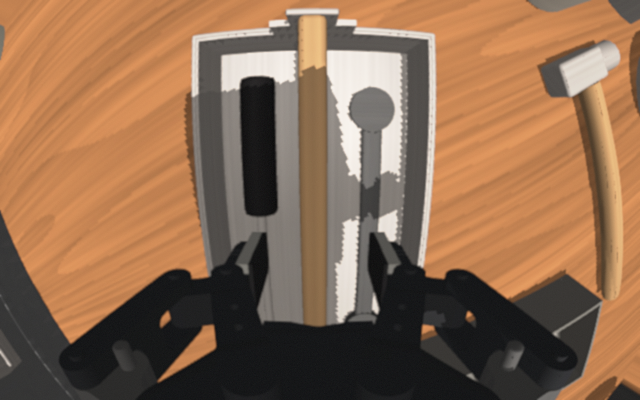

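Fingers straddle the bar, which is at col ~313. Small correction, then close.

step_arm(motion=[[-6,-2.2,5,0.2,-1,-0.2],[0,0,5,0,0,0],[0,0,0,0,0,0]])

```text
clock: 3.98
position: [0.4765, -0.2703, 0.0476]
ee_rot: [0.975, -0.223, 0.0, 0.0]
ft_force: [0.4, 0.4, -0.9]
grip_width: 0.587
```

```bash
python3 -c "
from h import *
go([.476,-.2703,.047],-25.8)"
```

```text
clk 3.98 shift now-axes mm [-0.4  0.2  0.6] target-axes mm [-0.4  0.2  0.6] turn deg [ 0.02 -0.04  0.03] pos [ 0.4765 -0.2703  0.0476] F [ 0.4  0.4 -0.9] grip 0.587
```

step_arm(motion=[[0,0,0,0,0,0],[0,0,0,0,0,0],[0,0,0,0,0,0],[0,0,0,0,0,0],[0,0,0,0,0,0],[0,0,0,0,0,0]], jaw=0, force=80)

```text
clock: 4.72
position: [0.4766, -0.2704, 0.0478]
ee_rot: [0.975, -0.223, 0.0, 0.0]
ft_force: [0.1, 0.3, 0.2]
grip_width: 0.123
```

step_arm(motion=[[0,0,-6,0,0,0],[0,0,-15,0,0,0],[0,0,-25,0,0,0],[0,0,0,0,0,0]])

```text
clock: 5.22
position: [0.4758, -0.27, 0.0958]
ee_rot: [0.975, -0.223, -0.0, -0.0]
ft_force: [0.5, -0.2, -4.2]
grip_width: 0.127
```

```bash
python3 -c "
from h import *
go([.476,-.2703,.25],-25.8)
cv2.imwrite('pics/w4.png',manip.camera('wrist'))
cv2.imwrite('pics/s4.png',cv2.resize(manip.camera('side')[100:330,160:480],None,fx=2.4,fy=2.4))"
```

```text
clk 5.22 shift now-axes mm [   0.2    0.3 -154.2] target-axes mm [   0.3    0.2 -154.2] turn deg [0.01 0.04 0.04] pos [ 0.4758 -0.27    0.0958] F [ 0.5 -0.2 -4.2] grip 0.127
```

View pics/w4.png

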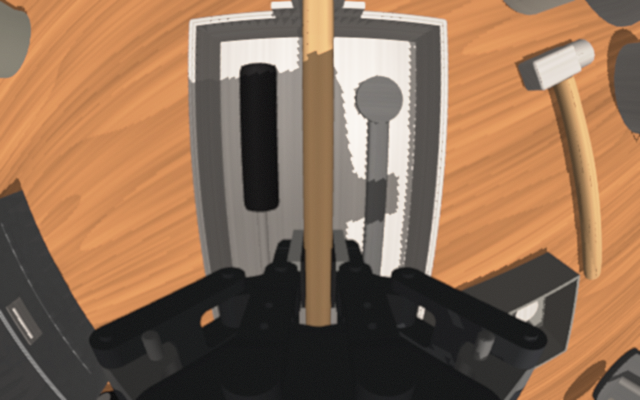

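View pics/s4.png

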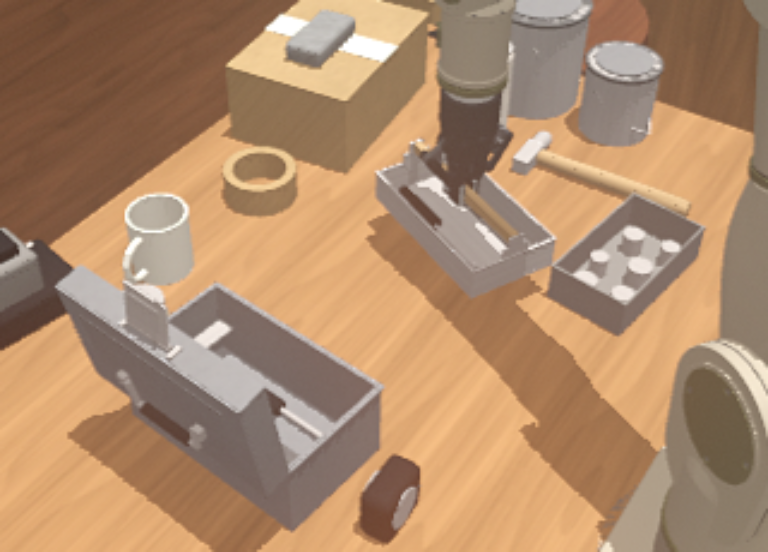

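Held and level. Lift, yaw, and go partway so the wrist camera can see the box.

step_arm(motion=[[0,0,-25,0,0,0],[0,0,-30,0,0,0],[0,0,-30,0,0,-3],[0,0,-30,0,0,-5],[0,0,-20,0,0,-5],[0,0,0,0,0,-5],[0,0,0,0,0,-2],[0,0,0,0,0,0]])

```text
clock: 6.32
position: [0.4711, -0.2679, 0.223]
ee_rot: [0.999, -0.045, -0.009, -0.004]
ft_force: [0.3, 0.7, -4.4]
grip_width: 0.126
```

```bash
python3 -c "
from h import *
go([.516,-.06,.24],-5.7)"
```

```text
clk 6.33 shift now-axes mm [  25.5 -211.3  -15.9] target-axes mm [  24.  -211.4  -17. ] turn deg [-0.43  1.06  0.49] pos [ 0.4711 -0.2679  0.223 ] F [ 0.3  0.7 -4.4] grip 0.126
```

step_arm(motion=[[4,-20,-4,-0.4,1,0.5],[4,-35,-4,0,0,0],[4,-40,-4,0,0,0],[4,-40,-4,0,0,0],[4,-35,0,0,0,0],[4,-25,0,0,0,0],[0,-10,0,0,0,0],[0,0,0,0,0,0]])

```text
clock: 7.32
position: [0.5151, -0.0615, 0.2345]
ee_rot: [0.998, -0.057, -0.004, -0.001]
ft_force: [0.6, -0.3, -3.9]
grip_width: 0.126
```

```bash
python3 -c "
from h import *
go([.516,.119,.24],-5.7)
np.savez('w5.npz',**{k:np.array(v) for k,v in manip.camera_info('wrist').items()})
cv2.imwrite('pics/w5.png',manip.camera('wrist'))
print(manip.get_obs()['joint_pos'])"
```

```text
clk 7.33 shift now-axes mm [ -19.7 -179.4   -5. ] target-axes mm [ -17.1 -179.7   -5.5] turn deg [-0.09  0.47 -0.84] pos [ 0.5151 -0.0615  0.2345] F [ 0.6 -0.3 -3.9] grip 0.126
[ 0.44177386  0.13156257 -0.44253321  1.70800229  0.05562271  1.32302832
 -1.69729952]
```

View pics/w5.png

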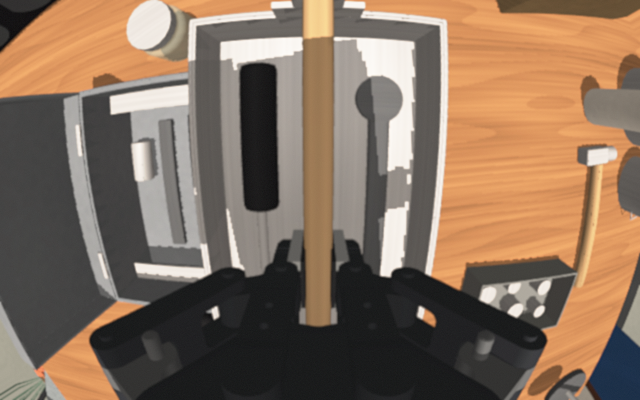

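The box's rear half is visible at left, cols 70–190, with its far rim at row ~75–95 and near end at ~300. Zooming in.

```bash
python3 - <<'E'
import cv2
a=cv2.imread('pics/w5.png')
cv2.imwrite('pics/w5z.png',cv2.resize(a[65:315,60:220],None,fx=3.6,fy=2.4,interpolation=cv2.INTER_CUBIC))
E
```

```text
(no output)
```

View pics/w5z.png

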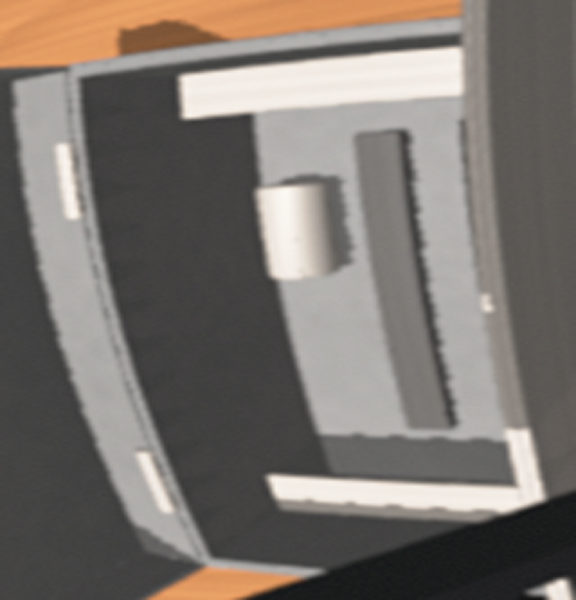

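```bash
python3 - <<'E'
from h import *
i=dict(np.load('w5.npz'))
S=lambda l:(np.array(l)+.5)/[3.6,2.4]-.5+np.array([60,65])
b=plane('wrist',S([(68,67),(206,565),(84,77),(213,556)]),.105,i);print(b)
for k in(0,2):
    v=b[k]-b[k+1];print(np.linalg.norm(v[:2]),np.degrees(np.arctan2(v[1],v[0])),b[k:k+2].mean(0))
f=plane('wrist',S([(81,68),(465,22)]),.105,i);v=f[1]-f[0];print('far rim outer edge dir',np.degrees(np.arctan2(v[1],v[0]))+90, f)
l=plane('wrist',S([(180,118),(465,94),(268,475),(520,488)]),.05,i);print('ledges inner edges',l)
# rear midpoint -> centre by 73 along -boxx
for yaw in(-5.7,):
    n=np.array([np.sin(np.radians(yaw)),-np.cos(np.radians(yaw))])
    print(n, b[:2].mean(0)[:2]+.073*n, b[2:].mean(0)[:2]+.069*n)
E
```

```text
[[0.6482532  0.18368405 0.105     ]
 [0.39615387 0.20935283 0.105     ]
 [0.64186016 0.17734053 0.105     ]
 [0.40211461 0.20296329 0.105     ]]
0.2534027583690748 -5.813826239278694 [0.52220354 0.19651844 0.105     ]
0.24111087933140368 -6.100319563661936 [0.52198739 0.19015191 0.105     ]
far rim outer edge dir -5.839111920283969 [[0.64625922 0.17802279 0.105     ]
 [0.63256705 0.04413503 0.105     ]]
ledges inner edges [[0.62132731 0.18409749 0.05      ]
 [0.60949943 0.07145088 0.05      ]
 [0.42258567 0.20275064 0.05      ]
 [0.41083671 0.09542694 0.05      ]]
[-0.09931975 -0.99505557] [0.51495319 0.12387938] [0.51513432 0.12149307]
```

step_arm(motion=[[-2,-20,0,0,0.4,-0.8],[-3,-35,0,0,0,0],[-3,-40,0,0,0,0],[-3,-40,0,0,0,0],[-3,-30,0,0,0,0],[-2,-14,0,0,0,0],[0,0,0,0,0,0],[0,0,0,0,0,0]])

```text
clock: 8.38
position: [0.5177, 0.1171, 0.2342]
ee_rot: [0.998, -0.056, -0.0, 0.0]
ft_force: [0.3, 0.2, -4.4]
grip_width: 0.126
```

```bash
python3 -c "
from h import *
go([.515,.121,.175],-5.8)"
```

```text
clk 8.38 shift now-axes mm [-3.1 -3.6 59.2] target-axes mm [-3.1 -3.6 59.2] turn deg [ 0.03  0.03 -0.58] pos [0.5177 0.1171 0.2342] F [ 0.3  0.2 -4.4] grip 0.126
```

step_arm(motion=[[-3,-3.6,15,0,0,-0.6],[0,0,20,0,0,0],[0,0,20,0,0,0],[0,0,4,0,0,0],[0,0,0,0,0,0]])

```text
clock: 9.0
position: [0.5144, 0.1168, 0.1705]
ee_rot: [0.999, -0.053, -0.001, 0.001]
ft_force: [-0.1, 1.1, -4.2]
grip_width: 0.126
```

```bash
python3 -c "
from h import *
go([.515,.121,.175],-5.8)
np.savez('w6.npz',**{k:np.array(v) for k,v in manip.camera_info('wrist').items()})
a=manip.camera('wrist');cv2.imwrite('pics/w6.png',a)
cv2.imwrite('pics/top6.png',cv2.resize(manip.camera('top')[140:260,160:280],None,fx=5,fy=5,interpolation=2))
cv2.imwrite('pics/s6.png',cv2.resize(manip.camera('side')[150:330,180:360],None,fx=3.3,fy=3.3,interpolation=2))
"
```

```text
clk 9.0 shift now-axes mm [ 0.1 -4.3 -4.5] target-axes mm [ 0.2 -4.3 -4.5] turn deg [ 0.13  0.12 -0.24] pos [0.5144 0.1168 0.1705] F [-0.1  1.1 -4.2] grip 0.126
```

View pics/w6.png

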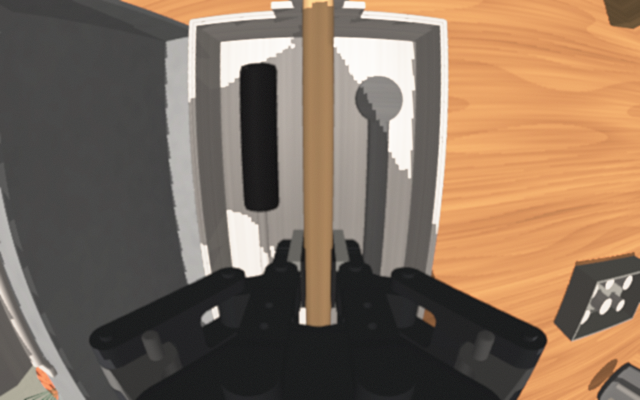

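View pics/top6.png

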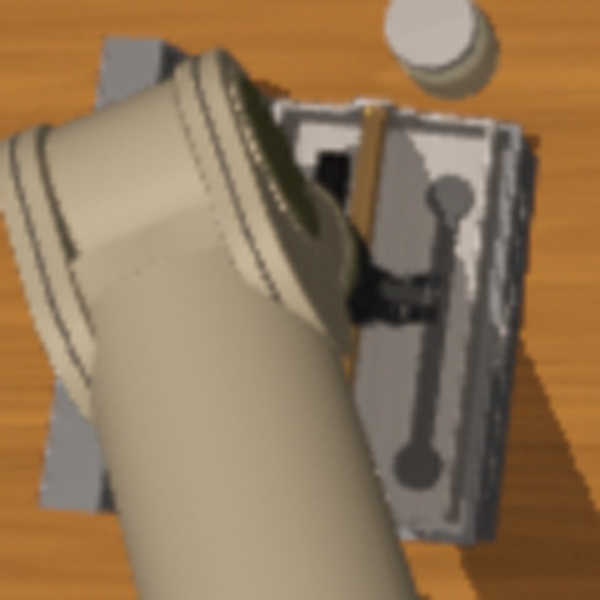

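View pics/s6.png

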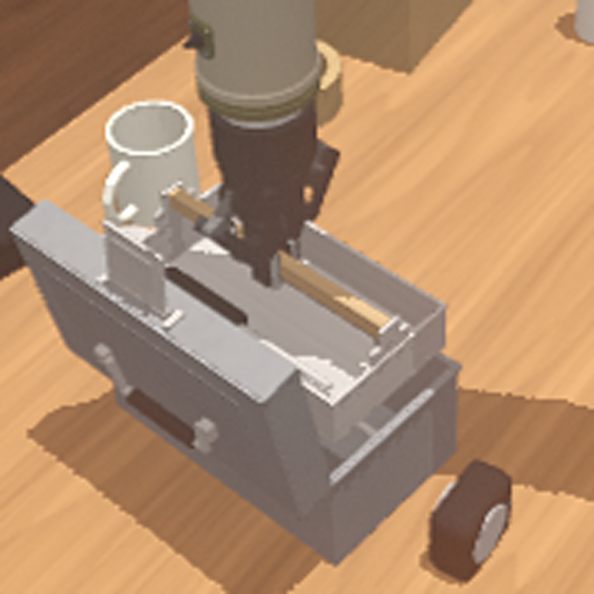

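```bash
python3 - <<'E'
from h import *
y=np.radians(-5.8);ex=-np.array([np.sin(y),-np.cos(y)]);ey=-np.array([np.cos(y),np.sin(y)])  # box x, y
print(ex,ey)
def box(P,c=(.515,.121)): d=(P[:,:2]-np.array(c))*1e3; return np.c_[d@ex,d@ey].round(1)
S=lambda l,f,o:(np.array(l)+.5)/f-.5+np.array(o)
sd=lambda l,z:box(plane('side',S(l,3.3,(180,150)),z))
print('side tray rim nearfront, nearrear',sd([(445,307),(335,407)],.1675))
print('side tray bottom nearfront',sd([(443,352),],.1225))
print('side box nearfront',sd([(460,366)],.105))
tp=lambda l,z:box(plane('top',S(l,5,(160,140)),z))
print('top tray rim front far/near',tp([(499,120),(463,532)],.1675))
print('top box front far/near',tp([(525,124),(475,544)],.105))
E
python3 - <<'E'
import cv2
a=cv2.imread('pics/w6.png')
cv2.imwrite('pics/w6z.png',cv2.resize(a[0:120,140:460],None,fx=2.5,fy=4,interpolation=2))
E
```

```text
[0.1010563  0.99488071] [-0.99488071  0.1010563 ]
side tray rim nearfront, nearrear [[-64.4 118. ]
 [ 60.9 120.8]]
side tray bottom nearfront [[-60.1 120. ]]
side box nearfront [[-69.7 129.5]]
top tray rim front far/near [[ -72.2 -117.1]
 [ -78.4  119.8]]
top box front far/near [[ -77.1 -128.4]
 [ -75.5  126.5]]
```

View pics/w6z.png

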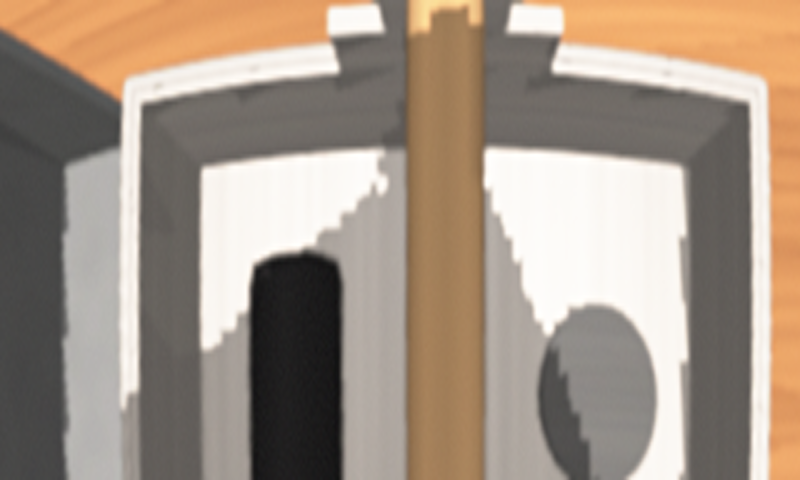

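Relative measurements from the top and side views both put the tray about 5 mm too far toward the front, which agrees with the TCP reading. Correcting, then lowering in small steps.

step_arm(motion=[[0.8,-4.8,0,0.1,0.1,-0.3],[0,0,0,0,0,0],[0,0,0,0,0,0]])

```text
clock: 9.52
position: [0.5169, 0.1225, 0.1725]
ee_rot: [0.999, -0.05, 0.002, -0.0]
ft_force: [-0.1, 0.0, -4.0]
grip_width: 0.128
```

```bash
python3 -c "
from h import *
go([.5155,.1215,.150],-5.8)
cv2.imwrite('pics/top7.png',cv2.resize(manip.camera('top')[140:260,160:280],None,fx=5,fy=5,interpolation=2))
cv2.imwrite('pics/s7.png',cv2.resize(manip.camera('side')[190:330,210:350],None,fx=4.2,fy=4.2,interpolation=2))
"
```

```text
clk 9.53 shift now-axes mm [-1.4  1.2 22.5] target-axes mm [-1.3  1.2 22.5] turn deg [-0.03 -0.19  0.11] pos [0.5169 0.1225 0.1725] F [-0.1  0.  -4. ] grip 0.128
```

View pics/top7.png

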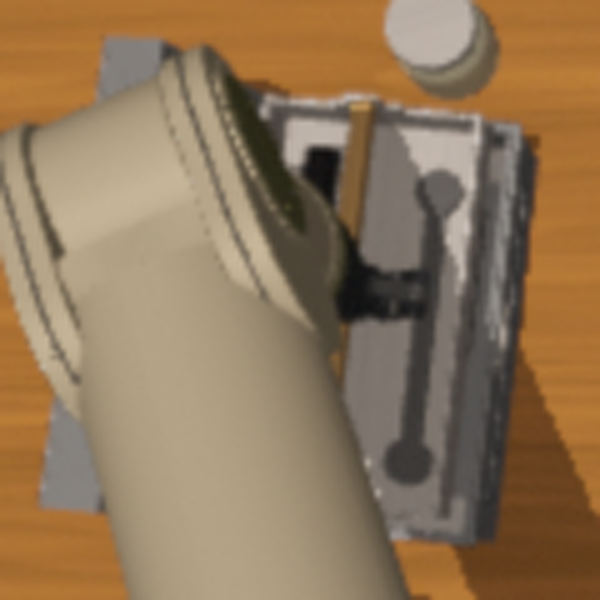

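View pics/s7.png

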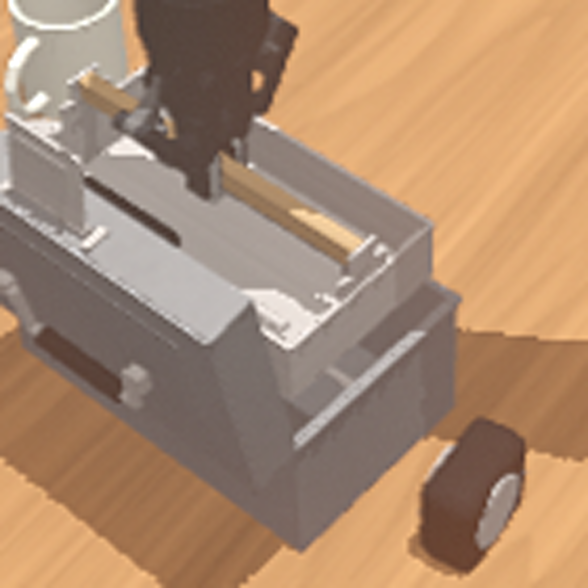

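```bash
python3 - <<'E'
from h import *
y=np.radians(-5.8);ex=-np.array([np.sin(y),-np.cos(y)]);ey=-np.array([np.cos(y),np.sin(y)])
def box(P,c=(.515,.121)): d=(P[:,:2]-np.array(c))*1e3; return np.c_[d@ex,d@ey].round(1)
S=lambda l,f,o:(np.array(l)+.5)/f-.5+np.array(o)
sd=lambda l,z:box(plane('side',S(l,4.2,(210,190)),z))
h=.1245
print('side tray rim nf,nr',sd([(434,222),(290,350)],h+.045))
print('side tray bottom nf',sd([(432,282)],h))
print('side box nf,  nr(on rim outer)',sd([(462,297),(296,446)],.105))
tp=lambda l,z:box(plane('top',S(l,5,(160,140)),z))
print('top tray rim ff,nf',tp([(484,116),(447,535)],h+.045))
print('top bar far end',tp([(362,100)],h+.075))
print('top box ff,nf',tp([(523,124),(476,544)],.105))
E
```

```text
side tray rim nf,nr [[-61.  115.8]
 [ 65.7 117.5]]
side tray bottom nf [[-55.2 119.4]]
side box nf,  nr(on rim outer) [[-71.2 130.1]
 [ 76.9 129. ]]
top tray rim ff,nf [[ -63.6 -118.2]
 [ -70.   122.3]]
top bar far end [[   0.4 -115.1]]
top box ff,nf [[ -75.8 -128.3]
 [ -76.1  126.5]]
```

step_arm(motion=[[-1.2,1,0,0,-0.2,0.1],[0,0,8,0,0,0],[0,0,8,0,0,0],[0,0,6,0,0,0],[0,0,0,0,0,0]])

```text
clock: 10.25
position: [0.515, 0.1213, 0.1481]
ee_rot: [0.999, -0.051, -0.001, -0.0]
ft_force: [-0.1, 0.6, -4.1]
grip_width: 0.122
```

```bash
python3 -c "
from h import *
go([.5158,.1215,.102],-5.8)
cv2.imwrite('pics/top8.png',cv2.resize(manip.camera('top')[140:260,160:280],None,fx=5,fy=5,interpolation=2))
cv2.imwrite('pics/s8.png',cv2.resize(manip.camera('side')[190:330,210:350],None,fx=4.2,fy=4.2,interpolation=2))
"
```

```text
clk 10.25 shift now-axes mm [ 0.9 -0.3 46.1] target-axes mm [ 0.8 -0.3 46.1] turn deg [-0.    0.11 -0.01] pos [0.515  0.1213 0.1481] F [-0.1  0.6 -4.1] grip 0.122
```

View pics/top8.png

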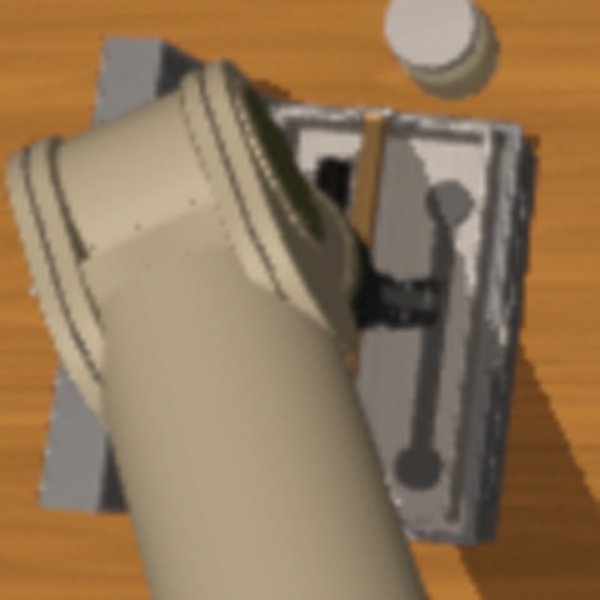

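View pics/s8.png

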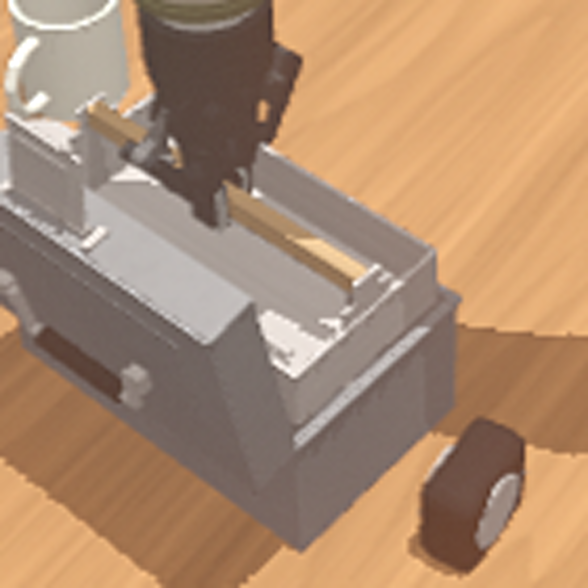

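The tray bottom is now about 5 mm below the rim and the weight reading is unchanged (-4.1 N), so it has entered freely. Continuing down.

step_arm(motion=[[0.5,0,8,0,0,0],[0,0,10,0,0,0],[0,0,10,0,0,0],[0,0,7,0,0,0],[0,0,0,0,0,0]])

```text
clock: 10.98
position: [0.5158, 0.1213, 0.1111]
ee_rot: [0.999, -0.051, -0.001, -0.0]
ft_force: [-0.0, 0.1, -5.3]
grip_width: 0.128
```

```bash
python3 -c "
from h import *
go([.5155,.1215,.098],-5.8)"
```

```text
clk 10.97 shift now-axes mm [-0.3 -0.2 13.1] target-axes mm [-0.3 -0.2 13.1] turn deg [-0.02  0.07 -0.01] pos [0.5158 0.1213 0.1111] F [-0.   0.1 -5.3] grip 0.128
```

step_arm(motion=[[0,0,5,0,0,0],[0,0,4,0,0,0],[0,0,3,0,0,0],[0,0,0,0,0,0]])

```text
clock: 11.48
position: [0.5162, 0.1214, 0.0987]
ee_rot: [0.999, -0.051, -0.0, -0.0]
ft_force: [0.9, 0.7, -3.7]
grip_width: 0.126
```

step_arm(motion=[[0,0,1,0,0,0],[0,0,0,0,0,0]])

```text
clock: 11.72
position: [0.5164, 0.1215, 0.098]
ee_rot: [0.999, -0.051, 0.0, -0.0]
ft_force: [-0.9, 0.5, -3.6]
grip_width: 0.128
```

step_arm(motion=[[0,0,1.2,0,0,0],[0,0,0,0,0,0]])

```text
clock: 11.98
position: [0.5166, 0.1216, 0.0981]
ee_rot: [0.999, -0.051, 0.001, -0.0]
ft_force: [0.6, 0.1, -5.0]
grip_width: 0.125
```

step_arm(motion=[[0,0,1.2,0,0,0],[0,0,0,0,0,0]])

```text
clock: 12.22
position: [0.5168, 0.1216, 0.0979]
ee_rot: [0.999, -0.051, 0.001, 0.0]
ft_force: [1.1, 0.3, -2.9]
grip_width: 0.126
```

step_arm(motion=[[0,0,2.5,0,0,0],[0,0,0,0,0,0]])

```text
clock: 12.48
position: [0.5172, 0.1217, 0.0981]
ee_rot: [0.999, -0.051, 0.001, 0.001]
ft_force: [-0.6, 0.1, -4.7]
grip_width: 0.122
```

```bash
python3 -c "
from h import *
go([.5155,.1215,.098],-5.8)
cv2.imwrite('pics/s9.png',cv2.resize(manip.camera('side')[190:330,210:350],None,fx=4.2,fy=4.2,interpolation=2))
"
```

```text
clk 12.47 shift now-axes mm [-1.7  0.4  0.1] target-axes mm [-1.7  0.4  0.1] turn deg [ 0.05 -0.16 -0.04] pos [0.5172 0.1217 0.0981] F [-0.6  0.1 -4.7] grip 0.122
```

View pics/s9.png

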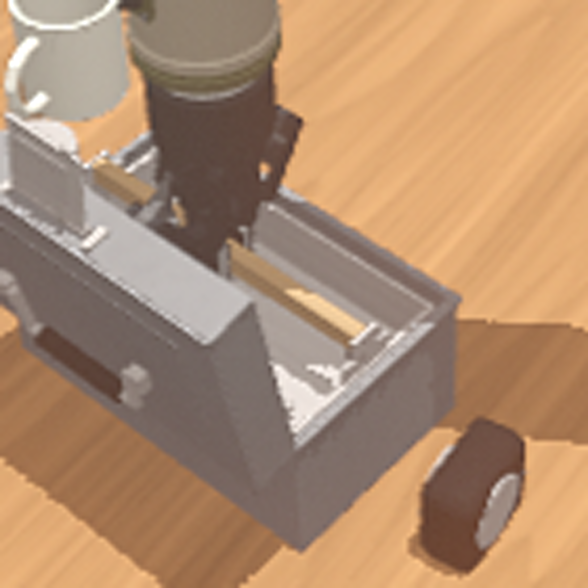

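The side view shows the tray sitting with its rim just below the box rim, and TCP z stays at 0.098 (expected seat 0.0978) under further pushes. Releasing.

step_arm(motion=[[0,0,0,0,0,0],[0,0,0,0,0,0],[0,0,0,0,0,0],[0,0,0,0,0,0]], jaw=45)

```text
clock: 13.02
position: [0.5179, 0.1219, 0.0979]
ee_rot: [0.999, -0.051, 0.002, 0.0]
ft_force: [-0.4, 1.0, -0.5]
grip_width: 0.523
```

step_arm(motion=[[0,0,-15,0,0,0],[0,0,-25,0,0,0],[0,0,-30,0,0,0],[0,0,-40,0,0,0],[0,0,-40,0,0,0],[0,0,-30,0,0,0],[0,0,0,0,0,0]])

```text
clock: 13.9
position: [0.5168, 0.123, 0.2904]
ee_rot: [0.999, -0.05, 0.004, -0.001]
ft_force: [-0.6, 0.4, -0.8]
grip_width: 0.526
```

```bash
python3 -c "
from h import *
go([.5155,.1215,.27],-5.8)
np.savez('w10.npz',**{k:np.array(v) for k,v in manip.camera_info('wrist').items()})
cv2.imwrite('pics/w10.png',manip.camera('wrist'))
cv2.imwrite('pics/s10.png',cv2.resize(manip.camera('side')[150:330,170:370],None,fx=3.2,fy=3.2,interpolation=2))
print(manip.get_obs()['joint_pos'].round(2))
"
```

```text
clk 13.9 shift now-axes mm [-1.4  1.6 20.4] target-axes mm [-1.2  1.6 20.4] turn deg [-0.1  -0.46  0.06] pos [0.5168 0.123  0.2904] F [-0.6  0.4 -0.8] grip 0.526
[ 0.22  0.14 -0.59  1.6   0.08  1.42 -2.05]
```

View pics/w10.png

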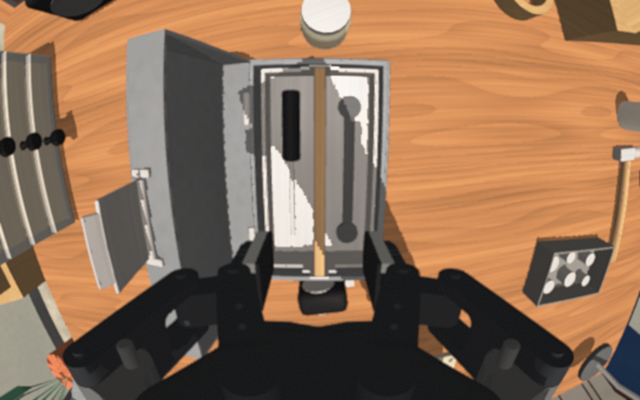

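View pics/s10.png

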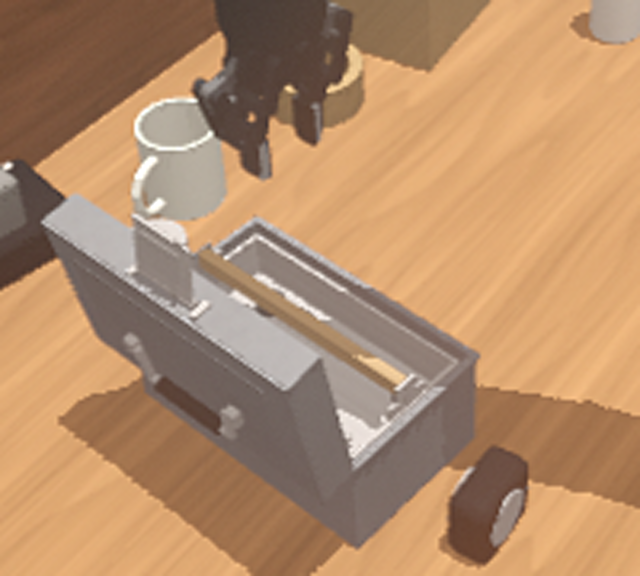

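The tray sits level on the ledges and the jaws are clear. The latch sticks up at the middle of the lid's free edge. Next I'll measure the lid edge.

```bash
python3 - <<'E'
from h import *
y=np.radians(-5.8);ex=-np.array([np.sin(y),-np.cos(y)]);ey=-np.array([np.cos(y),np.sin(y)])
def box(P,c=(.5155,.121)): d=(P[:,:2]-np.array(c))*1e3; return np.c_[d@ex,d@ey].round(1)
S=lambda l,f,o:(np.array(l)+.5)/f-.5+np.array(o)
i=dict(np.load('w10.npz'))
for th in np.arange(1.5,2,.1):
    s,c=np.sin(th),np.cos(th)
    z=.105+.148*s+.035*c; xo=73-148*c+35*s
    zi=.105+.148*s; xi=73-148*c
    print(round(th,2),'pred outer x',round(xo,1),'z',round(z,3),'top',box(plane('top',S([(105,38),(40,508)],5,(160,140)),z)).tolist(),'wrist',box(plane('wrist',[(127,40)],z,i)).tolist(),'| inner',round(xi,1),box(plane('top',S([(163,40),(100,512)],5,(160,140)),zi)).tolist(),box(plane('wrist',[(165,31)],zi,i)).tolist())
E
```

```text
1.5 pred outer x 97.4 z 0.255 top [[129.1, -124.8], [128.4, 128.0]] wrist [[127.4, -122.7]] | inner 62.5 [[98.5, -127.0], [97.6, 127.2]] [[99.1, -124.3]]
1.6 pred outer x 112.3 z 0.252 top [[130.3, -125.5], [129.6, 128.1]] wrist [[129.7, -123.7]] | inner 77.3 [[98.4, -127.0], [97.5, 127.2]] [[98.9, -124.2]]
1.7 pred outer x 126.8 z 0.247 top [[132.1, -126.5], [131.4, 128.1]] wrist [[132.9, -125.2]] | inner 92.1 [[98.8, -127.2], [97.9, 127.2]] [[99.5, -124.5]]
1.8 pred outer x 140.7 z 0.241 top [[134.4, -127.9], [133.7, 128.2]] wrist [[137.2, -127.1]] | inner 106.6 [[99.8, -127.8], [98.9, 127.3]] [[100.9, -125.4]]
1.9 pred outer x 154.0 z 0.234 top [[137.2, -129.5], [136.6, 128.3]] wrist [[142.4, -129.5]] | inner 120.8 [[101.2, -128.7], [100.3, 127.3]] [[103.1, -126.7]]
```

Both views agree on a lid angle of about 1.75 rad, outer edge 133 mm behind the box centre at z≈0.244. I'll close the fingers and go over and behind the lid on the near side, clear of the latch and handle.

step_arm(motion=[[0,0,-25,0,0,0],[-20,0,-20,0,0,0],[-40,0,0,0,0,0],[-26,-25,0,0,0,0],[0,-50,0,0,0,0],[0,-50,0,0,0,0],[0,-45,0,0,0,0],[0,0,0,0,0,0]], jaw=0, force=60)

```text
clock: 15.0
position: [0.442, 0.3025, 0.3261]
ee_rot: [0.999, -0.052, -0.004, 0.002]
ft_force: [-0.4, -0.1, 0.0]
grip_width: -0.002
```

```bash
cat >> h.py <<'E'
yb=np.radians(-5.8);ex=-np.array([np.sin(yb),-np.cos(yb)]);ey=-np.array([np.cos(yb),np.sin(yb)])
C=np.array([.5155,.121])
def inbox(P):
    d=(np.atleast_2d(P)[:,:2]-C)*1e3; return np.c_[d@ex,d@ey,np.atleast_2d(P)[:,2]*1e3].round(1)
E
python3 -c "
from h import *
go([.448,.299,.22],-5.8);o=manip.get_obs();print(inbox(o['position']),o['joint_pos'].round(2))"
```

```text
clk 15.0 shift now-axes mm [  7.1   2.4 106. ] target-axes mm [  6.3   2.8 106.1] turn deg [ 0.24  0.43 -0.12] pos [0.442  0.3025 0.3261] F [-0.4 -0.1  0. ] grip -0.002
[[173.1  91.5 326.1]] [ 0.01  0.18 -0.79  1.5   0.12  1.52 -2.45]
```

step_arm(motion=[[6,0,25,0,0,0],[0,0,35,0,0,0],[0,0,35,0,0,0],[0,0,8,0,0,0],[0,0,0,0,0,0]])

```text
clock: 15.62
position: [0.4468, 0.2976, 0.2182]
ee_rot: [0.999, -0.053, -0.006, 0.004]
ft_force: [0.1, -0.0, -0.3]
grip_width: -0.003
```

```bash
python3 -c "
from h import *
go([.448,.299,.22],-5.8);o=manip.get_obs();print(inbox(o['position']),o['joint_pos'].round(2))
cv2.imwrite('pics/s11.png',cv2.resize(manip.camera('side')[100:330,150:400],None,fx=2.5,fy=2.5,interpolation=2))"
```

```text
clk 15.62 shift now-axes mm [ 1.  -1.5 -1.8] target-axes mm [ 1.  -1.5 -1.8] turn deg [ 0.46  0.63 -0.23] pos [0.4468 0.2976 0.2182] F [ 0.1 -0.  -0.3] grip -0.003
[[168.7  86.2 218.2]] [ 0.01  0.24 -0.78  1.67  0.17  1.32 -2.48]
```

View pics/s11.png

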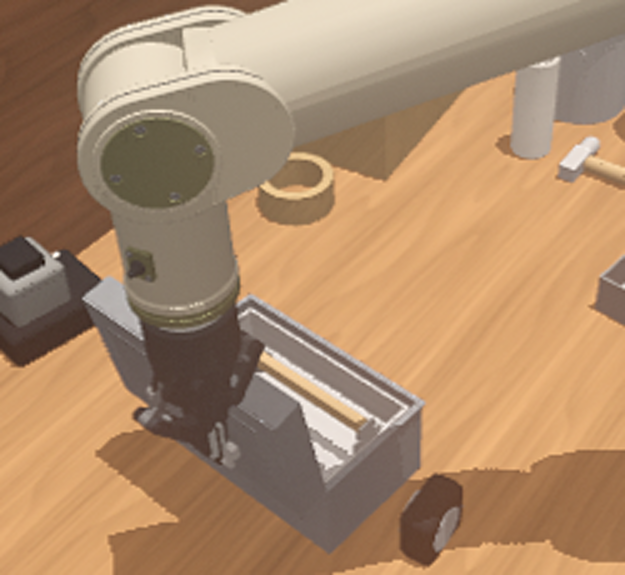

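The finger is behind the lid on the near half. Starting the push.

step_arm(motion=[[0,12,0,0.4,0.6,0],[0,12,0,0,0,0],[0,12,0,0,0,0],[0,12,0,0,0,0],[0,10,0,0,0,0],[0,0,0,0,0,0]])

```text
clock: 16.42
position: [0.4424, 0.2395, 0.2246]
ee_rot: [0.999, -0.052, 0.005, -0.004]
ft_force: [0.5, 0.1, -0.0]
grip_width: 0.001
```

```bash
python3 -c "
from h import *
o=manip.get_obs();print(inbox(o['position']),o['joint_pos'].round(2),o['ft_force'].round(1));go(o['position'],-5.8)
cv2.imwrite('pics/s12.png',cv2.resize(manip.camera('side')[100:330,150:400],None,fx=2.5,fy=2.5,interpolation=2))"
```

```text
[[110.5  84.7 224.6]] [ 0.13  0.12 -0.75  1.76  0.08  1.28 -2.32] [ 0.5  0.1 -0. ]
clk 16.43 shift now-axes mm [0. 0. 0.] target-axes mm [0. 0. 0.] turn deg [-0.45 -0.57 -0.18] pos [0.4424 0.2395 0.2246] F [ 0.5  0.1 -0. ] grip 0.001
```

View pics/s12.png

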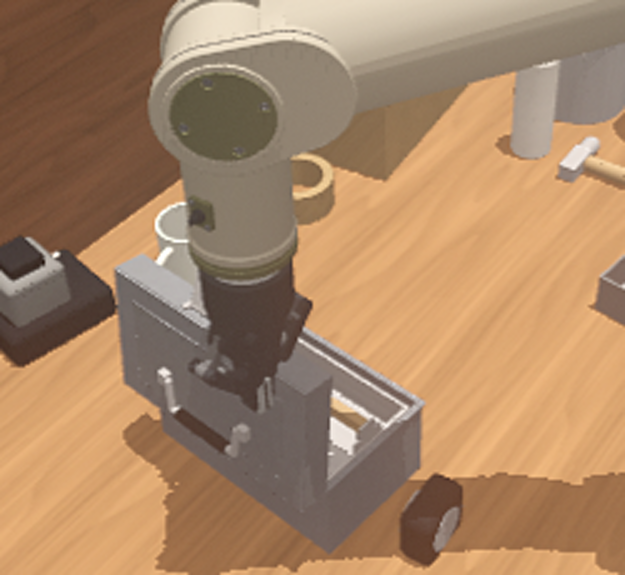

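Lid is now about upright, as planned. Continuing the arc.

step_arm(motion=[[0,12,0,-0.4,-0.6,0],[0,12,0,0,0,0],[0,12,0,0,0,0],[0,12,2,0,0,0],[0,12,4,0,0,0],[0,0,0,0,0,0]])

```text
clock: 17.23
position: [0.4355, 0.1755, 0.2173]
ee_rot: [0.999, -0.052, -0.001, 0.0]
ft_force: [-0.3, -0.3, -1.1]
grip_width: -0.003
```

```bash
python3 -c "
from h import *
o=manip.get_obs();print(inbox(o['position']),o['joint_pos'].round(2),o['ft_force'].round(1));go(o['position'],-5.8)
cv2.imwrite('pics/s13.png',cv2.resize(manip.camera('side')[100:330,150:400],None,fx=2.5,fy=2.5,interpolation=2))"
```

```text
[[ 46.2  85.1 217.3]] [ 0.22  0.04 -0.7   1.84  0.03  1.27 -2.17] [-0.3 -0.3 -1.1]
clk 17.23 shift now-axes mm [0. 0. 0.] target-axes mm [0. 0. 0.] turn deg [ 0.02  0.13 -0.19] pos [0.4355 0.1755 0.2173] F [-0.3 -0.3 -1.1] grip -0.003
```

View pics/s13.png

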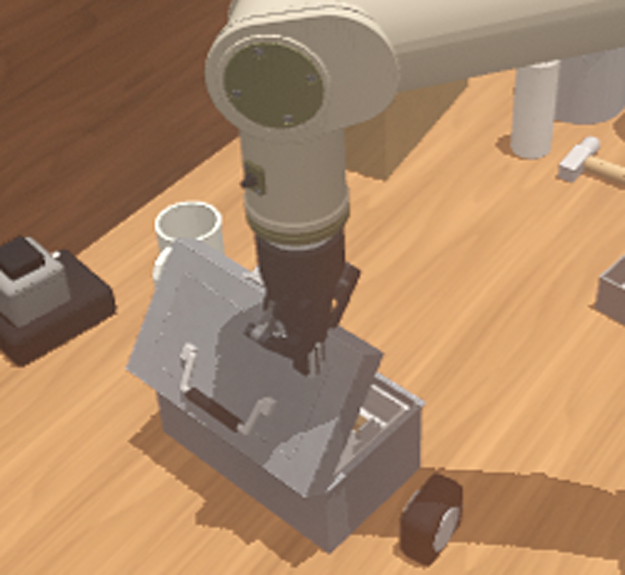

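Lid is at about 0.95 rad and following the finger.

step_arm(motion=[[0,12,3,0,0,0],[0,12,5,0,0,0],[0,11,7,0,0,0],[0,10,8,0,0,0],[0,9,9,0,0,0],[0,8,10,0,0,0],[0,0,0,0,0,0]])

```text
clock: 18.15
position: [0.4276, 0.1098, 0.1713]
ee_rot: [0.999, -0.052, -0.002, 0.0]
ft_force: [-0.0, 0.1, 0.2]
grip_width: -0.003
```

```bash
python3 -c "
from h import *
o=manip.get_obs();print(inbox(o['position']),o['joint_pos'].round(2),o['ft_force'].round(1));go(o['position'],-5.8)
cv2.imwrite('pics/s14.png',cv2.resize(manip.camera('side')[100:330,150:400],None,fx=2.5,fy=2.5,interpolation=2))"
```

```text
[[-20.   86.3 171.3]] [ 0.29  0.01 -0.64  1.97  0.    1.17 -2.02] [-0.   0.1  0.2]
clk 18.15 shift now-axes mm [0. 0. 0.] target-axes mm [0. 0. 0.] turn deg [ 0.05  0.26 -0.15] pos [0.4276 0.1098 0.1713] F [-0.   0.1  0.2] grip -0.003
```

View pics/s14.png

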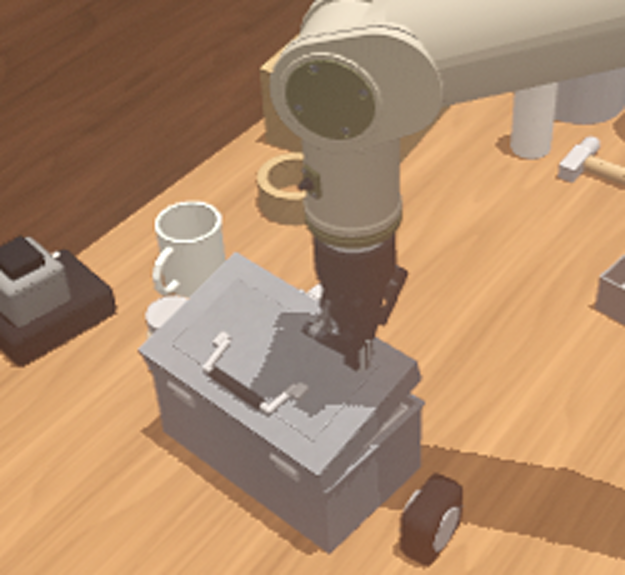

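About 0.27 rad left. Pressing down gently.

step_arm(motion=[[0,4,8,0,0,0],[0,3,8,0,0,0],[0,3,7,0,0,0],[0,2,6,0,0,0],[0,0,4,0,0,0],[0,0,2,0,0,0],[0,0,0,0,0,0]])

```text
clock: 19.08
position: [0.4272, 0.0981, 0.1404]
ee_rot: [0.999, -0.051, -0.001, 0.002]
ft_force: [-0.3, 0.1, -0.2]
grip_width: -0.001
```

step_arm(motion=[[0,0,3,0,0,0],[0,0,3,0,0,0]])

```text
clock: 19.32
position: [0.4276, 0.0983, 0.1396]
ee_rot: [0.999, -0.051, -0.001, 0.003]
ft_force: [-24.4, -5.7, 53.9]
grip_width: 0.002
```

```bash
python3 -c "
from h import *
o=manip.get_obs();print(inbox(o['position']),o['joint_pos'].round(2),o['ft_force'].round(1));go(o['position'],-5.8)
cv2.imwrite('pics/s15.png',cv2.resize(manip.camera('side')[150:330,150:350],None,fx=3.2,fy=3.2,interpolation=2))"
```

```text
[[-31.5  85.2 139.6]] [ 0.3   0.04 -0.63  2.01  0.03  1.1  -2.02] [-24.4  -5.7  53.9]
clk 19.32 shift now-axes mm [0. 0. 0.] target-axes mm [0. 0. 0.] turn deg [ 0.34  0.09 -0.09] pos [0.4276 0.0983 0.1396] F [-24.4  -5.7  53.9] grip 0.002
```

View pics/s15.png

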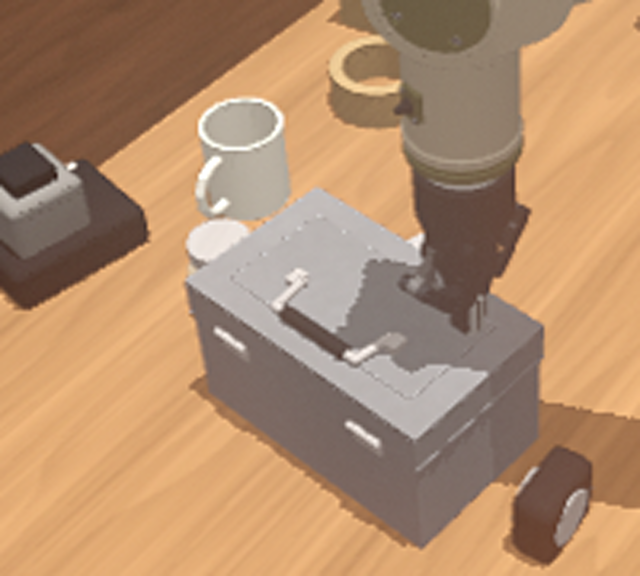

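The lid is shut at contact height 140 mm, pressing 54 N. Backing off and looking at the latch.

step_arm(motion=[[0,0,-5,0,0,0],[0,0,-20,0,0,0],[0,0,-35,0,0,0],[-10,-20,-40,0,0,0],[-20,-40,-30,0,0,0],[0,-40,0,0,0,0],[0,0,0,0,0,0]])

```text
clock: 20.25
position: [0.4076, 0.2045, 0.272]
ee_rot: [0.999, -0.052, -0.001, 0.002]
ft_force: [0.2, -1.0, 0.1]
grip_width: 0.001
```

```bash
python3 -c "
from h import *
o=manip.get_obs();print(inbox(o['position']),o['joint_pos'].round(2),o['ft_force'].round(1));go(o['position'],-5.8)
np.savez('w16.npz',**{k:np.array(v) for k,v in manip.camera_info('wrist').items()})
cv2.imwrite('pics/w16.png',manip.camera('wrist'))
cv2.imwrite('pics/t16.png',cv2.resize(manip.camera('top')[140:260,160:280],None,fx=5,fy=5,interpolation=2))
cv2.imwrite('pics/s16.png',cv2.resize(manip.camera('side')[170:330,190:350],None,fx=3.7,fy=3.7,interpolation=2))"
```

```text
[[ 72.2 115.8 272. ]] [ 0.21 -0.03 -0.75  1.78 -0.02  1.39 -2.21] [ 0.2 -1.   0.1]
clk 20.25 shift now-axes mm [0. 0. 0.] target-axes mm [0. 0. 0.] turn deg [ 0.27  0.11 -0.17] pos [0.4076 0.2045 0.272 ] F [ 0.2 -1.   0.1] grip 0.001
```

View pics/w16.png

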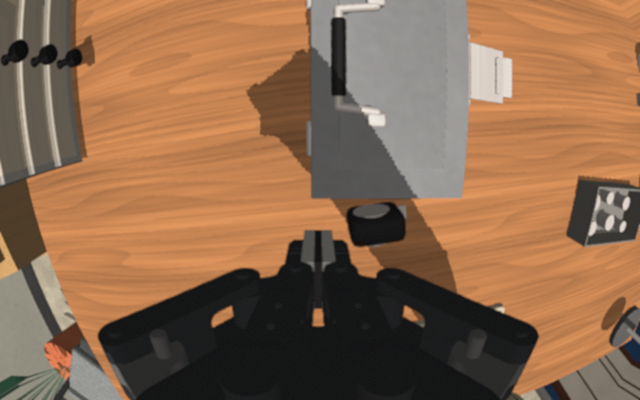

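View pics/t16.png

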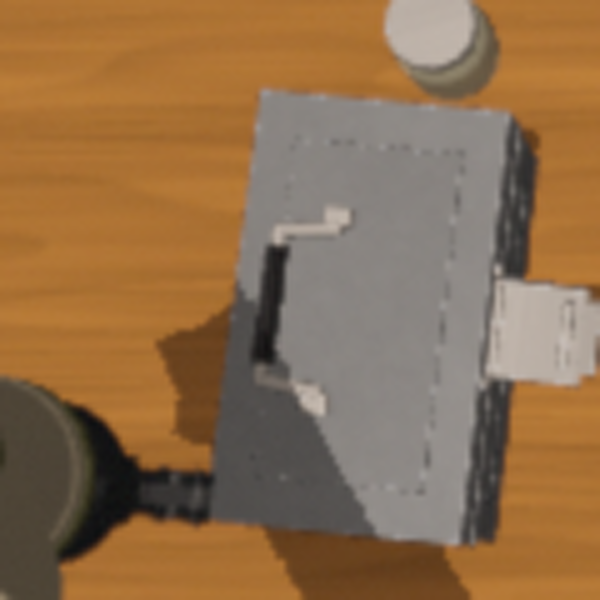

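View pics/s16.png

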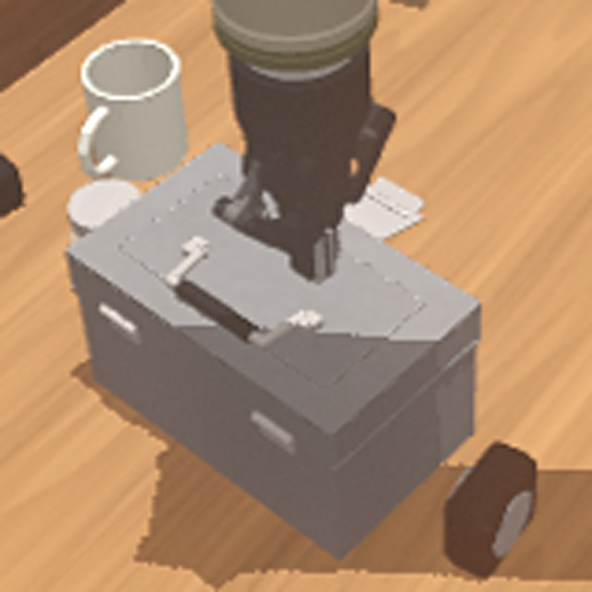

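The latch sticks out about horizontally at the front middle (top crop, plate centre about (540,333)). I'll locate it precisely.

```bash
python3 - <<'E'
from h import *
S=lambda l,f,o:(np.array(l)+.5)/f-.5+np.array(o)
print(inbox(plane('top',S([(493,378),(500,272),(585,382),(592,290)],5,(160,140)),.127)))
i=dict(np.load('w16.npz'))
print(inbox(plane('wrist',[(470,38),(471,99),(511,57),(511,98)],.127,i)))
for z in(.120,.135,.145): print(z,inbox(plane('wrist',[(511,57),(511,98)],z,i)).tolist(),inbox(plane('top',S([(585,382),(592,290)],5,(160,140)),z)).tolist())
print('lid corners top',inbox(plane('top',S([(515,114),(468,545)],5,(160,140)),.140)))
p=C-.122*ex; go([*p,.2],-5.8)
E
```

```text
[[ -78.8   29.5  127. ]
 [ -75.8  -33.4  127. ]
 [-133.    26.9  127. ]
 [-131.3  -27.7  127. ]]
[[ -80.7  -32.3  127. ]
 [ -81.2   31.   127. ]
 [-132.1  -20.2  127. ]
 [-132.    24.6  127. ]]
0.12 [[-137.1, -21.9, 120.0], [-137.0, 23.9, 120.0]] [[-132.1, 26.4, 120.0], [-130.5, -28.5, 120.0]]
0.135 [[-126.4, -18.2, 135.0], [-126.3, 25.3, 135.0]] [[-134.0, 27.5, 135.0], [-132.3, -26.7, 135.0]]
0.145 [[-119.2, -15.7, 145.0], [-119.1, 26.2, 145.0]] [[-135.2, 28.2, 145.0], [-133.6, -25.6, 145.0]]
lid corners top [[ -76.3 -126.5  140. ]
 [ -77.4  127.6  140. ]]
clk 20.4 shift now-axes mm [116.6 189.5  72.5] target-axes mm [115.  190.8  71.6] turn deg [ 0.36  0.14 -0.45] pos [0.4081 0.2011 0.2716] F [ 0.1 -0.1  0.9] grip -0.0
```

step_arm(motion=[[20,30,0,0.4,0.1,-0.4],[25,40,0,0,0,0],[25,40,0,0,0,0],[25,40,5,0,0,0],[15,30,20,0,0,0],[5,10,30,0,0,0],[0,0,10,0,0,0],[0,0,0,0,0,0]])

```text
clock: 21.4
position: [0.5032, -0.0154, 0.2026]
ee_rot: [0.998, -0.057, -0.002, 0.001]
ft_force: [-0.7, 0.8, 0.8]
grip_width: -0.001
```

```bash
python3 -c "
from h import *
o=manip.get_obs();print(inbox(o['position']));p=C-.122*ex; go([*p,.135],-5.8)"
```

```text
[[-137.    -1.5  202.6]]
clk 21.4 shift now-axes mm [ -1.5 -15.1  67.6] target-axes mm [ -1.5 -15.   67.6] turn deg [ 0.12  0.2  -0.73] pos [ 0.5032 -0.0154  0.2026] F [-0.7  0.8  0.8] grip -0.001
```

step_arm(motion=[[-1,-8,15,0,0,-0.7],[0,-7,20,0,0,0],[0,0,20,0,0,0],[0,0,5,0,0,0],[0,0,0,0,0,0]])

```text
clock: 22.02
position: [0.5046, 0.005, 0.1429]
ee_rot: [0.999, -0.047, 0.001, 0.001]
ft_force: [-0.3, 1.0, 0.9]
grip_width: -0.003
```

```bash
python3 -c "
from h import *
o=manip.get_obs();print(inbox(o['position']));p=C-.122*ex; go([*p,.095],-5.8)
cv2.imwrite('pics/s17.png',cv2.resize(manip.camera('side')[130:330,190:390],None,fx=3,fy=3,interpolation=2))"
```

```text
[[-116.5   -0.9  142.9]]
clk 22.02 shift now-axes mm [-1.   5.4 47.9] target-axes mm [-0.9  5.5 47.9] turn deg [ 0.08 -0.1   0.42] pos [0.5046 0.005  0.1429] F [-0.3  1.   0.9] grip -0.003
```

View pics/s17.png

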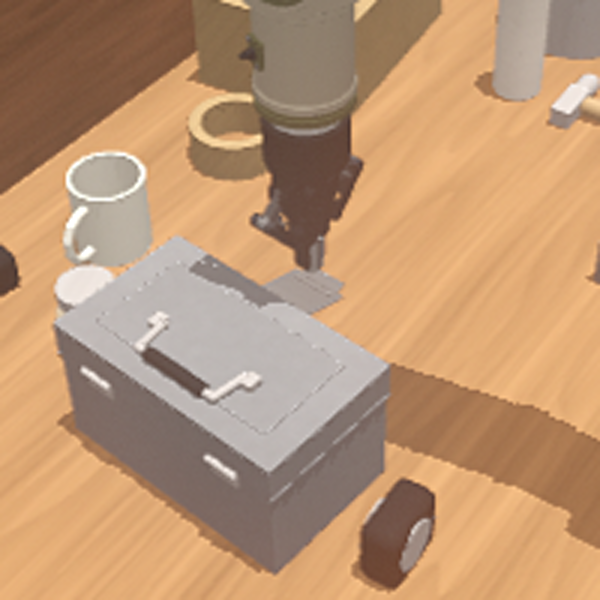

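The finger is above the plate with clearance between the knuckle and the lid. Pressing down.

step_arm(motion=[[0,6,8,0,0,0.4],[0,0,10,0,0,0],[0,0,8,0,0,0],[0,0,0,0,0,0]])

```text
clock: 22.58
position: [0.5049, -0.0018, 0.1164]
ee_rot: [0.999, -0.051, 0.002, 0.001]
ft_force: [-0.1, -0.9, -0.6]
grip_width: 0.002
```

```bash
python3 -c "
from h import *
o=manip.get_obs();print(inbox(o['position']));p=C-.122*ex; go([*p,.095],-5.8)
cv2.imwrite('pics/s18.png',cv2.resize(manip.camera('side')[130:330,190:390],None,fx=3,fy=3,interpolation=2))"
```

```text
[[-123.2   -1.8  116.4]]
clk 22.57 shift now-axes mm [-1.9 -1.2 21.4] target-axes mm [-1.8 -1.2 21.4] turn deg [ 0.08 -0.23 -0.05] pos [ 0.5049 -0.0018  0.1164] F [-0.1 -0.9 -0.6] grip 0.002
```

View pics/s18.png

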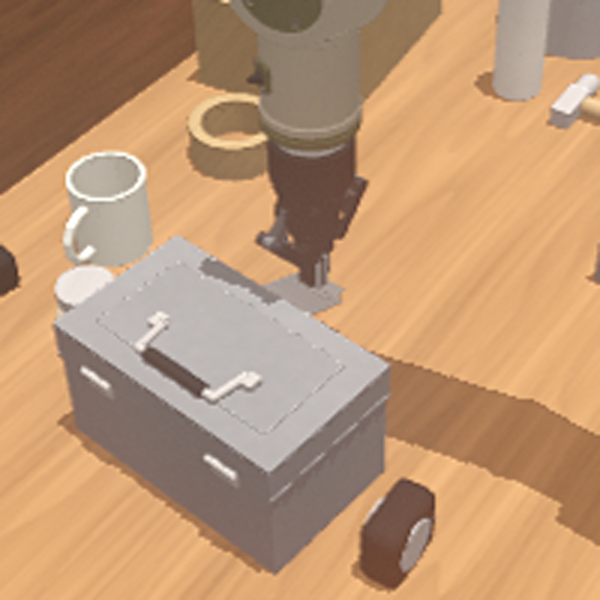

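The plate is folding down. I'll tilt the tool so the body leans away from the box, then press down and inward.

step_arm(motion=[[0,3,5,8,0,0],[0,0,0,9,0,0],[0,0,0,9,0,0],[0,0,0,9,0,0],[0,0,0,0,0,0]])

```text
clock: 23.25
position: [0.5074, -0.0038, 0.1142]
ee_rot: [0.95, -0.046, 0.021, -0.308]
ft_force: [-0.4, 0.2, -0.3]
grip_width: -0.003
```

```bash
python3 -c "
from h import *
o=manip.get_obs();print(inbox(o['position']),o['joint_pos'].round(2));
R=Ro.from_quat(o['ee_rot']).as_matrix();print('tool axes in box',[ (np.r_[R[:2,k]@ex,R[:2,k]@ey,R[2,k]]).round(2).tolist() for k in range(3)])
cv2.imwrite('pics/s19.png',cv2.resize(manip.camera('side')[130:330,190:390],None,fx=3,fy=3,interpolation=2))"
```

```text
[[-125.    -4.6  114.2]] [ 0.78  0.35 -0.53  1.89 -0.5   1.1  -1.14]
tool axes in box [[0.0, -1.0, 0.01], [-0.81, -0.01, -0.59], [0.59, -0.01, -0.81]]
```

View pics/s19.png

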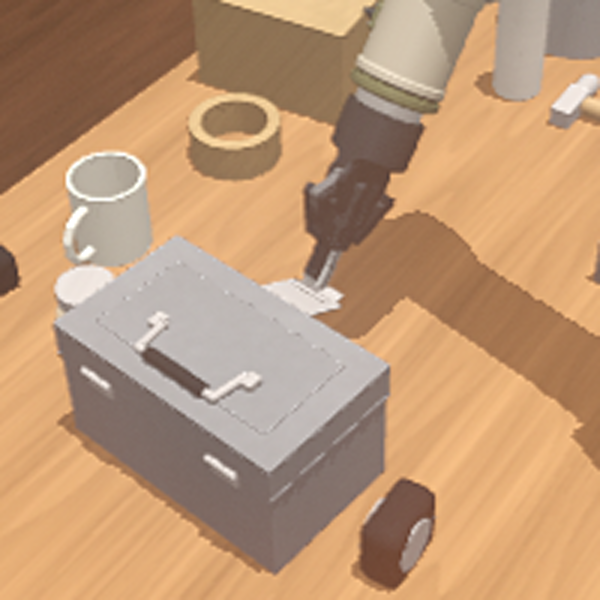

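step_arm(motion=[[-2,5,8,0,0,0],[-2,5,8,0,0,0],[0,-1,9,0,0,0],[0,-1,9,0,0,0],[0,0,0,0,0,0]])

```text
clock: 23.92
position: [0.5057, 0.017, 0.0819]
ee_rot: [0.952, -0.039, 0.021, -0.304]
ft_force: [-0.0, 0.7, -0.0]
grip_width: -0.001
```

```bash
python3 -c "
from h import *
o=manip.get_obs();print(inbox(o['position']),o['joint_pos'].round(2),o['ft_force']);
R=Ro.from_quat(o['ee_rot']).as_matrix();print('tool axes in box',[ (np.r_[R[:2,k]@ex,R[:2,k]@ey,R[2,k]]).round(2).tolist() for k in range(3)])
cv2.imwrite('pics/s20.png',cv2.resize(manip.camera('side')[130:330,190:390],None,fx=3,fy=3,interpolation=2))
cv2.imwrite('pics/t20.png',cv2.resize(manip.camera('top')[140:260,200:320],None,fx=5,fy=5,interpolation=2))"
```

```text
[[-104.5   -0.8   81.9]] [ 0.75  0.38 -0.55  1.93 -0.5   1.01 -1.13] [-0.02030874  0.689163   -0.04594239]
tool axes in box [[0.01, -1.0, 0.02], [-0.81, -0.02, -0.58], [0.58, -0.01, -0.81]]
```

View pics/s20.png

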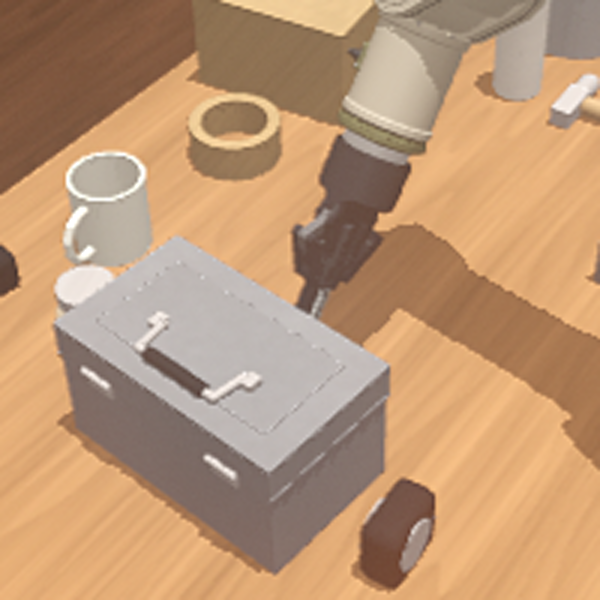

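View pics/t20.png

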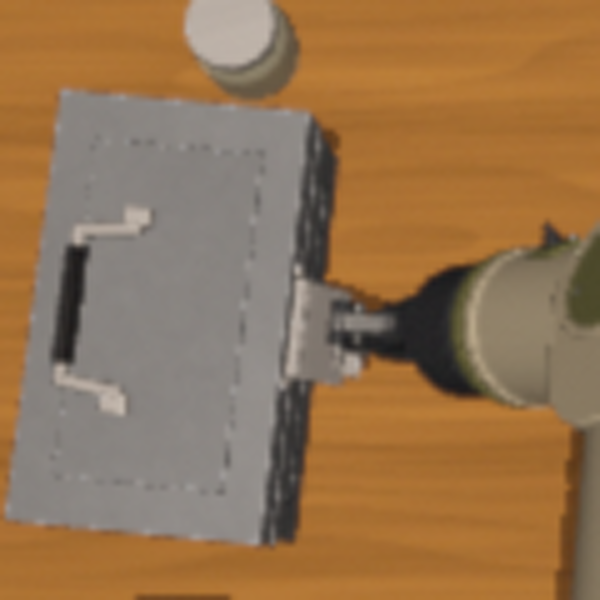

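The latch plate is folding, now at roughly 0.5 rad. Pushing horizontally inward.

step_arm(motion=[[0,-4,3,0,0,0],[0,-4,3,0,0,0],[0,-4,3,0,0,0],[0,0,0,0,0,0]])

```text
clock: 24.52
position: [0.5078, 0.0311, 0.0822]
ee_rot: [0.952, -0.04, 0.022, -0.303]
ft_force: [0.1, -0.5, 1.2]
grip_width: -0.001
```

step_arm(motion=[[0,-3,2,0,0,0],[0,-2,1.5,0,0,0]])

```text
clock: 24.78
position: [0.5085, 0.0361, 0.082]
ee_rot: [0.952, -0.041, 0.023, -0.302]
ft_force: [-3.7, -11.1, 5.5]
grip_width: -0.002
```

```bash
python3 -c "
from h import *
o=manip.get_obs();print(inbox(o['position']),o['ft_force']);
cv2.imwrite('pics/t21.png',cv2.resize(manip.camera('top')[140:260,200:320],None,fx=5,fy=5,interpolation=2))"
```

```text
[[-85.2  -1.6  82. ]] [ -3.71158818 -11.06311336   5.49561297]
```

View pics/t21.png

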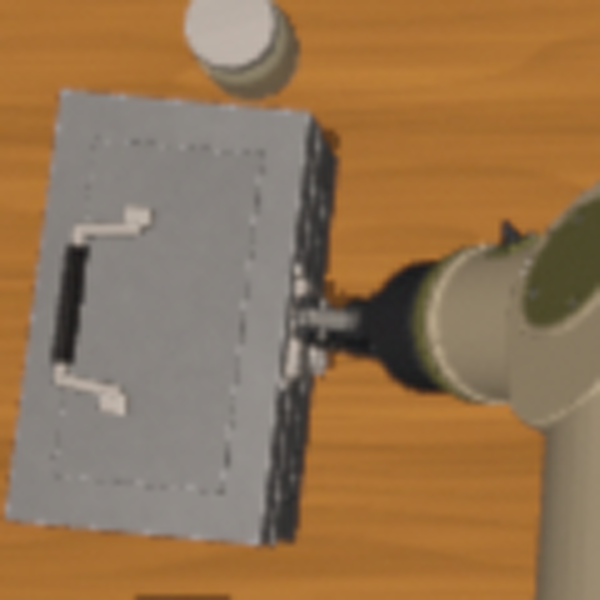

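step_arm(motion=[[0,-3,2.5,0,0,0],[0,-2,1.5,0,0,0]])

```text
clock: 25.08
position: [0.5094, 0.0361, 0.0813]
ee_rot: [0.953, -0.043, 0.024, -0.299]
ft_force: [-7.4, -12.1, 8.5]
grip_width: -0.0
```

step_arm(motion=[[0,0,-10,0,0,0],[0,0,-25,0,0,0],[0,0,-40,0,0,0],[0,0,-50,0,0,0],[0,0,-50,0,0,0],[0,0,0,0,0,0]])

```text
clock: 25.82
position: [0.4963, -0.0647, 0.2311]
ee_rot: [0.953, -0.042, 0.023, -0.3]
ft_force: [0.3, 0.1, -0.4]
grip_width: -0.001
```

```bash
python3 -c "
from h import *
o=manip.get_obs();print(inbox(o['position']),o['ft_force'],o['joint_pos'].round(2));
np.savez('w22.npz',**{k:np.array(v) for k,v in manip.camera_info('wrist').items()})
cv2.imwrite('pics/w22.png',manip.camera('wrist'))
cv2.imwrite('pics/t22.png',cv2.resize(manip.camera('top')[140:260,160:280],None,fx=5,fy=5,interpolation=2))
cv2.imwrite('pics/s22.png',manip.camera('side'))"
```

```text
[[-186.7    0.3  231.1]] [ 0.28441018  0.07776558 -0.41576714] [ 0.86  0.23 -0.5   1.75 -0.49  1.38 -1.15]
```

View pics/w22.png

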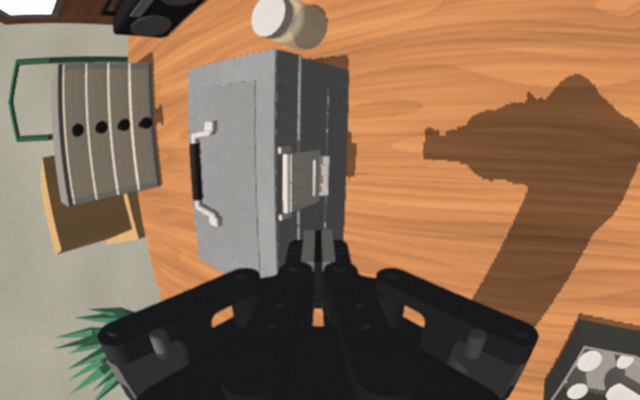

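View pics/t22.png

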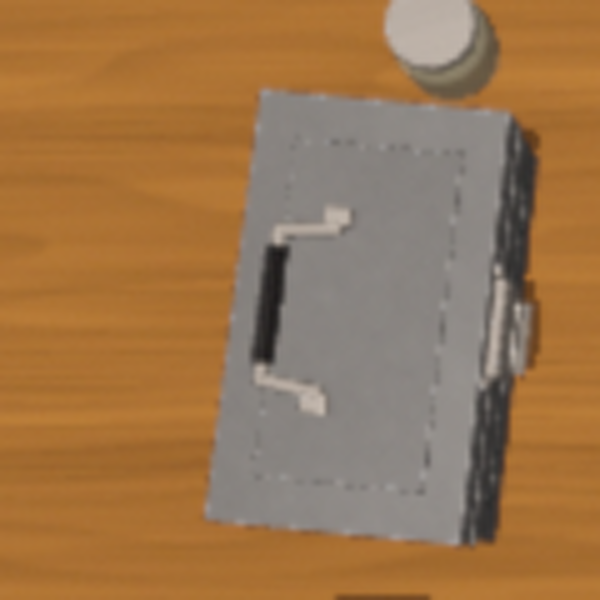

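View pics/s22.png

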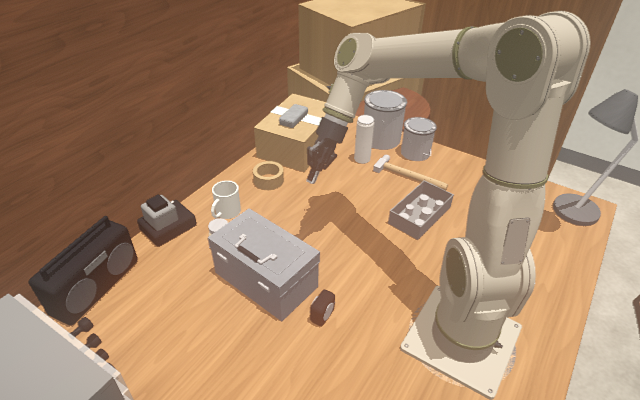

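The latch hangs down on the front face and the lid looks shut. Checking the angle by triangulating the lip.

```bash
python3 - <<'E'
from h import *
import cv2
a=cv2.imread('pics/w22.png');cv2.imwrite('pics/w22z.png',cv2.resize(a[45:280,180:360],None,fx=3.2,fy=2.5,interpolation=2))
i=dict(np.load('w22.npz'))
# expected pixel positions of lip (outer plane ~ -82..-90) for various angles
for ph in(0,.15,.3,.5):
    x=-.079-.055*np.sin(ph); z=.127-.055*np.cos(ph)
    P=np.r_[C+x*ex,z]; print(ph,proj('wrist',P,i).round(1),((proj('top',P)-[160,140]+.5)*5-.5).round(1))
P=[np.r_[C+(-.079)*ex,.127],np.r_[C-.079*ex+.029*ey,.127],np.r_[C-.079*ex-.029*ey,.127]];print('pivot',proj('wrist',P,i).round(1))
P=[np.r_[C-.075*ex-.128*ey,.140],np.r_[C-.075*ex-.128*ey,.105]];print('lid far front',proj('wrist',P,i).round(1))
E
```

```text
0 [[320.8 173.9]] [[512.9 338.1]]
0.15 [[326.7 174.8]] [[525.9 339.2]]
0.3 [[332.1 176. ]] [[538.5 340. ]]
0.5 [[338.1 177.9]] [[553.9 340.8]]
pivot [[288.5 182.1]
 [288.7 210.9]
 [288.4 152.1]]
lid far front [[277.1  46.3]
 [300.9  52.3]]
```

View pics/w22z.png

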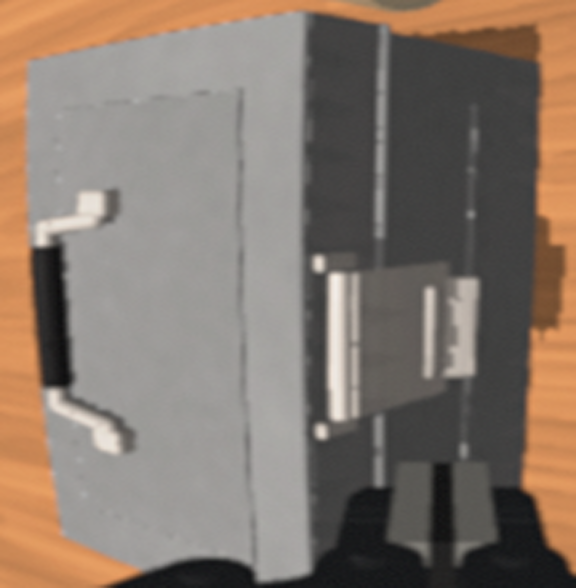

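The plate's end edge is at wrist col ~319 (predicted 320.8 at angle 0, 327 at 0.15), and the top view agrees, at col ~512 against 512.9 predicted. The lid corner projects to within about 4 px of its shut position. Jar and tape measure are in their old pixels. Handing in.

```bash
python3 -c "
from workcell import manip
print(manip.hand_in()); print(manip.get_obs()['clock'])"
```

```text
the job is handed in; nothing more can be done
None
the job is handed in; nothing more can be done
```

I packed the toolbox and handed the job in at about 26 s of the 72 s allowed; the hand-in reported no verdict.

**What I did**
- **Tray:** I gripped it by the bar, carried it level, lowered it between the box walls and let go on the ledges.
- **Lid:** I pushed it over from behind at roughly 0.5–0.9 rad/s. I then pressed it shut with the closed fingertips, about 54 N at the end.
- **Latch:** I folded it down in two moves, downward first and then inward against the front.

**What the last checks showed**
- **Tray:** The final height matched the expected seat within about 1 mm. It looked level after release, with the weight off the gripper.
- **Lid:** It stopped the finger at 139.6 mm, against 140 mm expected when shut. In the wrist view its front corner was within about 4 pixels of the shut position.
- **Latch:** The plate's end was within about 2 pixels of the flat position in both the wrist and top views. It stopped against about 15 N while still short of any further travel.
- **Other things:** The jar and tape measure had not moved in the pictures. I only glanced at the other five in the last side view, and they looked unmoved. The arm was clear of everything.

**What disagreed:** The side camera put the box and tray about 8 mm away from the top and wrist cameras' estimates. I used its pictures only for relative offsets when lining up the tray.

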